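# Unlock, dump and relock the tipping cheese feeder

### The job

The steel tipping skip on the white feeder is locked. With closed fingertips slide the orange lock rib along its recessed slot, all the way to the green dot, then tip the skip by its black bar until it rests on its far stop and the cheese log rolls out into the catch tray (do not touch the cheese). Ease the skip back upright without letting it fall, slide the lock rib fully back to the red dot, and leave the other goods on the counter where they stand; never force the rib.

Things in the scene. Friction and masses are not known exactly. Their poses are not given: they have to be found in the camera images.
- feeder: White counter feeder, fixed, about 290 mm long (x), 185 mm wide (y). Origin on the counter straight below the skip's hinge; z up, y along the hinge axis, x from the sloped grey switch panel (x about -0.10) towards the open white catch tray (positive x). The panel is 150 mm wide, slopes 40 degrees, outward normal (-0.643, 0, 0.766); red dot at its -y end, green dot at its +y end.
- slot_mid (a point): Centre of the slot's mouth on the panel's outer face, feeder frame (-0.102, 0, 0.072), axes as the feeder's. The slot runs along y from -0.056 to +0.056, is 32 mm wide up the slope and 13 mm deep, square to the panel, with a flat black floor.
- skip_front (a point): Lower edge of the skip's front wall when upright, feeder frame (-0.089, 0, 0.116). This wall (up to z = 0.200) overhangs the switch panel, so a tool pointing straight down has no room at the slot; one along the panel's normal has.
- lock_switch (a joint): Travel of the orange lock rib along feeder +y, m: 0 = locked, rib centre 10 mm to -y (red side) of slot_mid; 0.020 = unlocked, 10 mm to +y (green side). Rigid end stops, dry friction about 3 N, no spring. Below about 0.012 a brass bolt holds the skip; if the skip is not fully upright (over 0.04 rad) bolt and hook get in each other's way.
- switch_rib (a point): Top centre of the orange lock rib, level with the panel's face. The rib fills the slot's depth, is 8 mm thick in y and spans the slot's width; push its side faces with closed fingertips inside the slot. About 42 mm of the slot is free behind the rib at each end of its travel.
- skip (a joint): Angle of the steel skip about feeder +y, rad: 0 upright, 1.22 fully tipped towards the tray; it rests at either by its weight. Hinge axis along feeder y through (0, 0, 0.13). Over centre at about 0.7 rad when empty: beyond that it falls on towards the tray, below that it falls back upright, with little damping. About 0.5 kg.
- handle_bar (a point): Middle of the black round bar (14 mm diameter, 140 mm free length along feeder y) 55 mm above the skip's front rim, between two steel arms; turns with the skip. Upright at feeder (-0.085, 0, 0.255); 151 mm from the hinge axis. At least 35 mm is free on either side of it and 40 mm below it.
- tray_in (a point): Centre of the catch tray's inner floor, feeder frame (0.085, 0, 0.006), axes as the feeder's. Inner floor 150 mm (x) by 160 mm (y); far wall 70 mm high, side walls 55 mm.
- cheese_log: Grey-white cheese log, 42 mm thick, 144 mm long (its y), about 0.2 kg, lying loose across the skip's floor; origin in the middle of its underside.
- log_mid (a point): Middle of the cheese log.
- ash_brick: grey ash-coated truncated-pyramid cheese, 57x63x53 mm; bystander, origin at the middle of its underside
- drum_cheese: off-white drum cheese standing upright, 63 mm across, 72 mm high; bystander, origin at the middle of its underside
- pyramid_cheese: off-white pyramid cheese, 77x79x80 mm; bystander, origin at the middle of its underside
- honey: glass jar of amber honey, 71 mm across, 110 mm high; bystander, origin at the middle of its underside
- jam: glass jar of red jam, 75 mm across, 112 mm high; bystander, origin at the middle of its underside
- price_stand: small black price card on a round foot, 42x75x106 mm; bystander, origin at the middle of its underside
- thermometer: white probe thermometer lying flat, 30x184x17 mm; bystander, origin at the middle of its underside

How it is judged:
By the outcome, as a careful person would: the job done as asked, in the order asked, and still so for the second after the job is handed in, with the robot touching nothing.
It also fails if it takes over 72 s, if anything falls off the work surface, if the arm or the gripper's body presses on something with over 40 N, if the wrist force passes 120 N, or if a joint passes its speed limit or range.

### The arm

A 6-joint arm with a two-finger parallel gripper is mounted at the origin on a cart in front of the work surface, level with it; the furniture and walls round the work are solid. World frame = base frame: x ahead of the robot, y to its left, z up, the work surface at z = 0. Lengths are in m, angles in rad, forces in N, time in s.
With the tool pointing down it reaches from about 0.3 to 0.875 m from the base axis. Payload 6.4 kg.
Tool frame: the origin (TCP) lies at the very end of the fingers, on their centre line; the grasp point (between the pads) lies 19 mm behind it; z points along the fingers, y is the direction in which the jaws open and shut (so a half turn about z gives the same grasp; the last joint's range is limited). The gripper opens to 85 mm and grips with 20 to 120 N. Pads are 22 mm wide; open, the fingers measure 114 mm over their backs; the gripper's body (76 mm by 85 mm) begins 54 mm behind the grasp point. The pads swing forward as they close: fully open they stand 13 mm farther back than shut.
Start: joints at [-1.389, 0.181, 1.607, -0, 1.354, -0.206], TCP at [0.217, -0.532, 0.231] pointing down, gripper open.
Joint ranges: [-2.99, 2.99], [-0.89, 2.07], [0.3, 2.58], [-1.14, 4.28], [0, 2.63], [-3.12, 3.12]. Speed limits (rad/s): [2.57, 2.57, 3.01, 3.14, 3.14, 3.14].

### API

Orientations are given as a unit quaternion [w, x, y, z].
In Python, from bench import ctrl gives the robot as it stands.
- The arm moves only by the tool apply_moves, never from a script. Its argument "plan" is a list of rows, each an object with "translation": the shift along the tool's x, y, z in m, a list of three; "angular": the turn, a rotation vector about the tool's x, y, z in rad, a list of three; "hand": the finger opening in m, from 0 to 0.0854. In form: [{"translation": [x, y, z], "angular": [rx, ry, rz], "hand": hand}, ...]. A call has 1 to 10 rows; each row shifts and turns the commanded pose from where the row before left it, along the tool's axes as they then stand; what a row does not reach is not made up. A row lasts 1/8 s, in which the tool goes at most 62.5 mm and 10.7 degrees, less where a joint would pass 70% of its speed; a pose out of reach is approached as far as the arm can. A call with a gripper value outside its range is refused whole. The fingers move at their own pace and stop on an object; the grip force is fixed at half the most. Time passes only in rows, so rows that do not move let the fingers close. It gives the time, the measured TCP pose, the force and the opening at its end, in the units of the state.
- ctrl.get_obs(): the state, without advancing time (a new reading comes with each control period).
- ctrl.camera(name): name is "scene" or "side" or "wrist"; returns a dict with "img" (384x512x3 uint8, red, green, blue), "K" (3x3 intrinsics, pixels), "k1" (the pictures are not rectified: a ray, as slopes to the right and down, at radius r is drawn at 1 + k1 r^2 times it, then the intrinsics apply), "eye" and "orientation" of the camera in the world. Camera axes: x right, y up, looking along -z (the intrinsics and any distortion apply to the point x, -y, -z); pixel columns grow to the right and rows downward; lengths in m; the calibration is good to about 2 mm. A picture is of the moment at which its call begins. There is no depth.
- ctrl.hand_in(): hands the job in, once; it reports no verdict.
The state is a dict: "time_s": time; "q": joint angles; "dq": joint speeds; "joint_efforts": joint torques, N m; "eef_pos": TCP position; "eef_rot": TCP orientation; "wrist_force": force on the tool from outside, world axes, zero at the start; "torque": the same for the moment, N m; "opening": opening from 0.0 (shut) to 1.0 (fully open).
Only numpy, scipy, OpenCV 4.12 (cv2) and the standard library are available. Lean on these libraries where they do the work, as an engineer would, in place of code of your own. Each camera call takes 0.05 s, during which the arm holds its last target.

## Working session

There is one attempt and no reset: what is moved stays moved. The work goes in short steps, Python scripts to look and compute and a tool call to move; the robot and the scene stay as the last step left them, time stands still between calls to the robot, and variables do not carry over. Pictures are saved under pics/ and viewed, and the job is handed in when it is done.

Besides the shell and the picture viewer there is one more tool, called after "Call:" in YAML: its name, and indented under it one key for each argument. apply_moves: Moves the arm, as the interface text tells. Its arguments: {"type":"object","properties":{"plan":{"type":"array","items":{"type":"object","properties":{"translation":{"type":"array","items":{"type":"number"}},"angular":{"type":"array","items":{"type":"number"}},"hand":{"type":"number"}}}}},"required":["plan"]}

```bash
ls; mkdir -p pics; python3 - <<'E'
from bench import ctrl
import cv2
o=ctrl.get_obs(); print(o)
for n in ["scene","side","wrist"]:
    c=ctrl.camera(n); cv2.imwrite(f"pics/{n}0.png",c["img"][:,:,::-1]); print(n,c["K"],c["k1"],c["eye"],c["orientation"])
E
```

```text
pics
{'time_s': 0.0, 'q': array([-1.38929742e+00,  1.81575358e-01,  1.60800051e+00, -3.57130765e-05,
        1.35380426e+00, -2.06280243e-01]), 'dq': array([-6.59126239e-05, -8.72613338e-04,  4.31346745e-04, -9.91240500e-05,
        9.10948473e-04, -1.13608731e-03]), 'joint_efforts': array([ 6.50009606e-04, -4.44874263e+01, -3.51335764e+01, -3.36770217e-04,
        8.93878983e-03,  3.33918092e-05]), 'eef_pos': array([ 0.21734051, -0.53174234,  0.23036848]), 'eef_rot': array([-8.93885411e-04,  9.81261092e-01,  1.92680747e-01, -6.35928476e-06]), 'wrist_force': array([ 0.99857041,  0.2687474 , -0.59511475]), 'torque': array([ 0.00350922, -0.01816262,  0.02152039]), 'opening': 0.9985791312321128}
scene [[378.82304426   0.         253.50500148]
 [  0.         378.82304426 194.83861163]
 [  0.           0.           1.        ]] -0.11473838125617884 [0.14114713 0.73713667 1.03217988] [-0.28789116 -0.10292581  0.34880699  0.88592248]
side [[482.72809642   0.         262.10070442]
 [  0.         482.72809642 195.86579395]
 [  0.           0.           1.        ]] 0.0604920527400289 [-0.33246845 -1.36604909  1.2124793 ] [ 0.8358685   0.46935552 -0.13315213 -0.25159444]
wrist [[336.45138242   0.         253.93839171]
 [  0.         336.45138242 185.76876684]
 [  0.           0.           1.        ]] -0.001313312279620022 [ 0.29142112 -0.50070298  0.37223388] [ 0.81933821 -0.13106296  0.08913756 -0.55096451]
```

View pics/scene0.png

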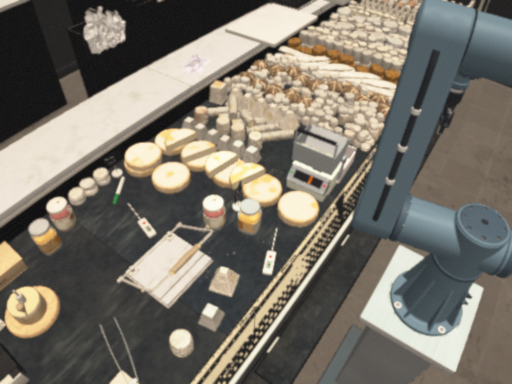

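View pics/side0.png

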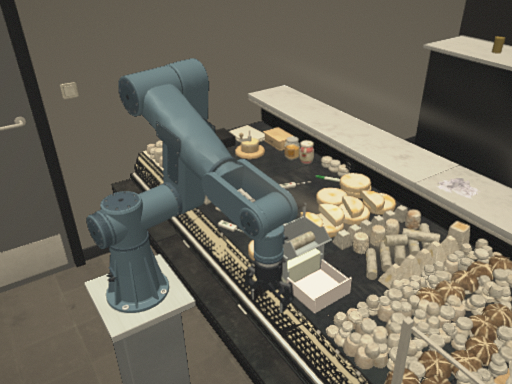

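View pics/wrist0.png

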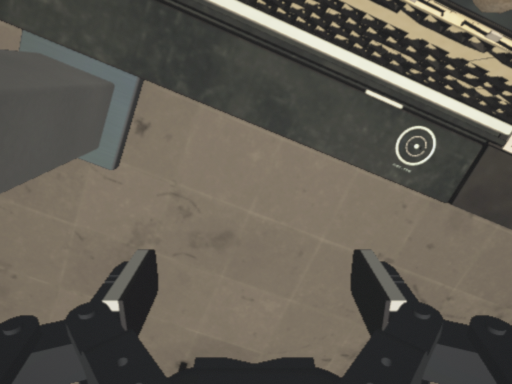

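The feeder is near (320,160) in scene and (310,270) in side. I'll zoom in on both.

```bash
cat > h.py <<'E'
import numpy as np, cv2
from scipy.spatial.transform import Rotation as R
from scipy.optimize import least_squares
def q2R(q): q=np.asarray(q); return R.from_quat([q[1],q[2],q[3],q[0]]).as_matrix()
D=np.diag([1,-1,-1.])
def proj(c,P):
    P=np.atleast_2d(P); X=(P-c["eye"])@q2R(c["orientation"])@D
    s=X[:,:2]/X[:,2:]; r2=(s**2).sum(1,keepdims=True); s=s*(1+c["k1"]*r2)
    return s@np.diag([c["K"][0,0],c["K"][1,1]])+[c["K"][0,2],c["K"][1,2]]
def ray(c,uv):
    K=c["K"]; s=np.array([(uv[0]-K[0,2])/K[0,0],(uv[1]-K[1,2])/K[1,1]]); t=s.copy()
    for _ in range(30): t=s/(1+c["k1"]*(t@t))
    d=q2R(c["orientation"])@D@np.array([t[0],t[1],1]); return np.array(c["eye"]),d/np.linalg.norm(d)
def onplane(c,uv,z): e,d=ray(c,uv); return e+d*(z-e[2])/d[2]
def crop(c,x,y,w,h,f,name):
    im=c["img"][y:y+h,x:x+w,::-1]; cv2.imwrite(name,cv2.resize(im,None,fx=f,fy=f,interpolation=cv2.INTER_CUBIC))
E
python3 - <<'E'
from bench import ctrl
from h import *
import pickle
S=ctrl.camera("scene");crop(S,260,105,120,110,5,"pics/s1.png");pickle.dump(S,open("S0.pkl","wb"))
T=ctrl.camera("side");crop(T,230,200,150,120,5,"pics/t1.png");pickle.dump(T,open("T0.pkl","wb"))
E
```

```text
(no output)
```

View pics/s1.png

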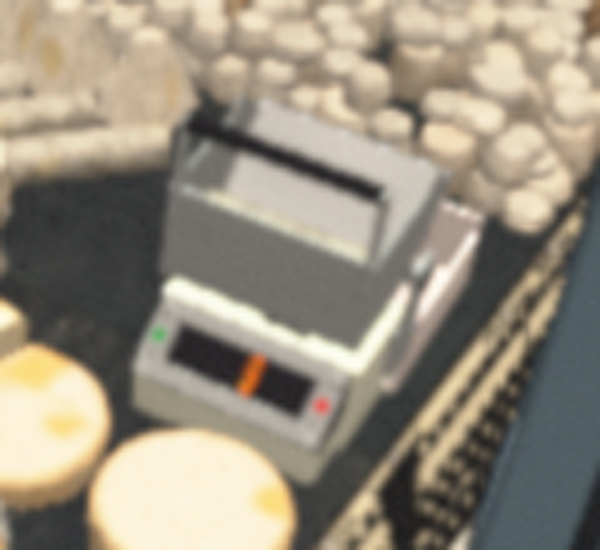

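View pics/t1.png

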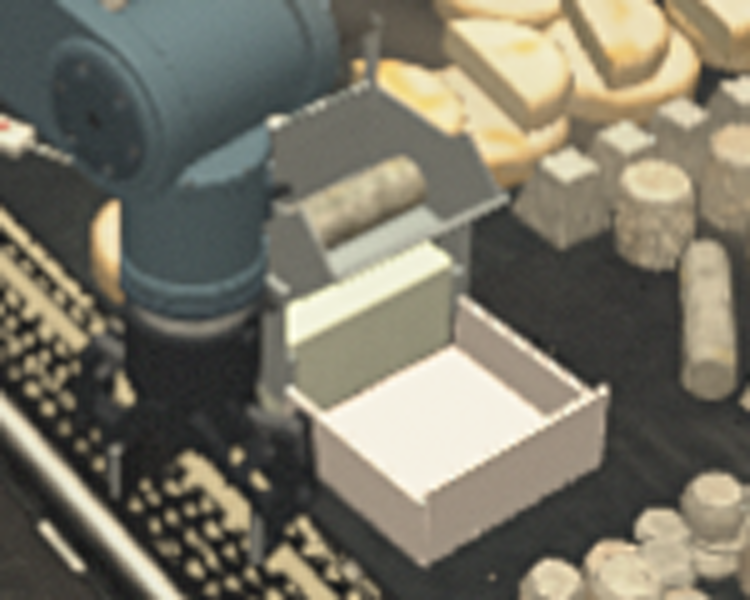

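```bash
cat > fit.py <<'E'
from h import *
import pickle
S=pickle.load(open("S0.pkl","rb"));T=pickle.load(open("T0.pkl","rb"))
u=np.array([.766,0,.643])
sm=np.array([-.102,0,.072])
A=[((190,127),(-.085,.07,.255)),((380,192),(-.085,-.07,.255)),
((183,325),sm+.016*u+[0,.056,0]),((170,362),sm-.016*u+[0,.056,0]),((313,385),sm+.016*u-[0,.056,0]),((303,415),sm-.016*u-[0,.056,0]),((252,375),sm-[0,.01,0])]
B=[((330,413),(.01,-.08,.006)),((455,345),(.01,.08,.006)),((425,500),(.162,-.082,.07)),((605,392),(.162,.082,.07))]
def pt(p,x): 
    c,s=np.cos(p[3]),np.sin(p[3]); x=np.asarray(x); return np.array([c*x[0]-s*x[1],s*x[0]+c*x[1],x[2]])+p[:3]
def res(p):
    r=[]
    for uv,x in A: r.append(proj(S,pt(p,x))[0]-(np.array(uv)/5+[260,105]))
    for uv,x in B: r.append(proj(T,pt(p,x))[0]-(np.array(uv)/5+[230,200]))
    return np.concatenate(r)
if __name__=="__main__":
    s=least_squares(res,[.4,-.5,0,-1.5],loss="soft_l1"); print(s.x); print(res(s.x).reshape(-1,2).round(1))
E
python3 fit.py
```

```text
[ 0.53720073 -0.27935226 -0.00541854 -1.51146272]
[[ 0.2 -0.8]
 [ 0.3  1.1]
 [-0.5 -0.9]
 [-1.5 -0.4]
 [ 1.1 -1. ]
 [-0.6  1.1]
 [-0.   0.1]
 [-8.2  4.9]
 [-0.6  1. ]
 [ 1.2 -1.9]
 [-0.  -0.1]]
```

```bash
sed -i 's/^B=\[((330,413),(.01,-.08,.006)),/B=[/' fit.py; python3 fit.py; python3 - <<'E'
from h import *; import pickle
from fit import pt
S=pickle.load(open("S0.pkl","rb"))
for n,uv in dict(jam=(214,226),honey=(249,232),stand=(238,210),wheelnear=(298,222),wheel2=(262,202),therm=(270,255),pyr=(224,288),ash=(210,322),drum=(181,350)).items(): print(n,onplane(S,uv,0).round(3))
p=[.537,-.279,0,-1.511]
for x in [(-.102,0,.072),(-.085,0,.255),(.088,0,.253)]: print(pt(np.array(p),x).round(3))
E
```

```text
[ 0.53640861 -0.2795816  -0.00609318 -1.51536061]
[[ 0.3 -0.7]
 [ 0.4  1.3]
 [-0.3 -0.7]
 [-1.4 -0.3]
 [ 1.2 -0.8]
 [-0.6  1.3]
 [ 0.1  0.2]
 [-0.7  1.3]
 [ 0.8 -1.6]
 [-0.2  0.3]]
jam [0.703 0.153 0.   ]
honey [0.591 0.102 0.   ]
stand [0.681 0.046 0.   ]
wheelnear [ 0.479 -0.035  0.   ]
wheel2 [ 0.633 -0.037  0.   ]
therm [0.482 0.137 0.   ]
pyr [0.527 0.319 0.   ]
ash [0.491 0.428 0.   ]
drum [0.503 0.539 0.   ]
[ 0.531 -0.177  0.072]
[ 0.532 -0.194  0.255]
[ 0.542 -0.367  0.253]
```

```bash
cat >> h.py <<'E'
F=np.array([.5367,-.2793,0,-1.513])
def fR(): return R.from_euler('z',F[3]).as_matrix()
def f2w(x): return fR()@np.asarray(x,float)+F[:3]
def w2f(x): return fR().T@(np.asarray(x,float)-F[:3])
# tool orientations in feeder frame: columns x,y,z
def Rpanel():
    z=np.array([.643,0,-.766]);x=np.array([-.766,0,-.643]); M=np.stack([x,np.cross(z,x),z],1); return fR()@M
def Rdown(tilt=0,yaw=0):  # tool y along feeder y at yaw 0; tilt: tips z toward feeder +x
    z=np.array([np.sin(tilt),0,-np.cos(tilt)]);x=np.array([-np.cos(tilt),0,-np.sin(tilt)])
    M=np.stack([x,np.cross(z,x),z],1); return fR()@M@R.from_euler('z',yaw).as_matrix()
def rows(p0,R0,p1,R1,n,hand=0,nd=4):
    p0=np.array(p0,float); w=R.from_matrix(R0.T@R1).as_rotvec(); P,Q=p0,R0
    out=[]
    for i in range(1,n+1):
        t=p0+(p1-p0)*i/n; a=np.round(w/n,4); d=np.round(Q.T@(t-P),nd)
        out.append({"translation":d.tolist(),"angular":a.tolist(),"hand":hand})
        P=P+Q@d; Q=Q@R.from_rotvec(a).as_matrix()
    return out,P,Q
def show(r):
    import json; print(json.dumps(r))
E
python3 - <<'E'
from bench import ctrl
from h import *
o=ctrl.get_obs(); p,Q=o["eef_pos"],q2R(o["eef_rot"])
r,p,Q=rows(p,Q,p+[0,0.03,.17],Q,4);show(r)
r,p,Q=rows(p,Q,np.array([.5,-.06,.40]),Rdown(0),14);show(r)
E
```

```text
[{"translation": [0.0028, -0.007, -0.0425], "angular": [0.0, 0.0, 0.0], "hand": 0}, {"translation": [0.0029, -0.007, -0.0425], "angular": [0.0, 0.0, 0.0], "hand": 0}, {"translation": [0.0028, -0.0069, -0.0425], "angular": [0.0, 0.0, 0.0], "hand": 0}, {"translation": [0.0029, -0.007, -0.0425], "angular": [0.0, 0.0, 0.0], "hand": 0}]
[{"translation": [0.0306, -0.0216, 0.0001], "angular": [-0.0, -0.0, -0.0886], "hand": 0}, {"translation": [0.0324, -0.0188, 0.0001], "angular": [-0.0, -0.0, -0.0886], "hand": 0}, {"translation": [0.034, -0.0159, 0.0001], "angular": [-0.0, -0.0, -0.0886], "hand": 0}, {"translation": [0.0352, -0.0128, 0.0], "angular": [-0.0, -0.0, -0.0886], "hand": 0}, {"translation": [0.0362, -0.0096, 0.0001], "angular": [-0.0, -0.0, -0.0886], "hand": 0}, {"translation": [0.0369, -0.0064, 0.0001], "angular": [-0.0, -0.0, -0.0886], "hand": 0}, {"translation": [0.0374, -0.0031, 0.0001], "angular": [-0.0, -0.0, -0.0886], "hand": 0}, {"translation": [0.0375, 0.0003, 0.0001], "angular": [-0.0, -0.0, -0.0886], "hand": 0}, {"translation": [0.0373, 0.0035, 0.0001], "angular": [-0.0, -0.0, -0.0886], "hand": 0}, {"translation": [0.0368, 0.0068, 0.0], "angular": [-0.0, -0.0, -0.0886], "hand": 0}, {"translation": [0.0361, 0.0101, 0.0001], "angular": [-0.0, -0.0, -0.0886], "hand": 0}, {"translation": [0.0351, 0.0132, 0.0001], "angular": [-0.0, -0.0, -0.0886], "hand": 0}, {"translation": [0.0338, 0.0162, 0.0001], "angular": [-0.0, -0.0, -0.0886], "hand": 0}, {"translation": [0.0321, 0.0192, 0.0001], "angular": [-0.0, -0.0, -0.0886], "hand": 0}]
```

Call:
apply_moves:
  plan:
    - {"translation":[0.003,-0.007,-0.043],"angular":[0,0,0],"hand":0}
    - {"translation":[0.003,-0.007,-0.043],"angular":[0,0,0],"hand":0}
    - {"translation":[0.003,-0.007,-0.043],"angular":[0,0,0],"hand":0}
    - {"translation":[0.003,-0.007,-0.043],"angular":[0,0,0],"hand":0}
    - {"translation":[0.031,-0.022,0],"angular":[0,0,-0.089],"hand":0}
    - {"translation":[0.032,-0.019,0],"angular":[0,0,-0.089],"hand":0}
    - {"translation":[0.034,-0.016,0],"angular":[0,0,-0.089],"hand":0}
    - {"translation":[0.035,-0.013,0],"angular":[0,0,-0.089],"hand":0}
    - {"translation":[0.036,-0.01,0],"angular":[0,0,-0.089],"hand":0}
    - {"translation":[0.037,-0.006,0],"angular":[0,0,-0.089],"hand":0}

```text
time_s: 1.5
eef_pos: [0.3387, -0.3105, 0.4033]
eef_rot: [0.0, 0.895, 0.446, 0.0]
wrist_force: [0.4, 0.1, -0.0]
opening: -0.002
```

Call:
apply_moves:
  plan:
    - {"translation":[0.037,-0.003,0],"angular":[0,0,-0.089],"hand":0}
    - {"translation":[0.037,0,0],"angular":[0,0,-0.089],"hand":0}
    - {"translation":[0.037,0.004,0],"angular":[0,0,-0.089],"hand":0}
    - {"translation":[0.037,0.007,0],"angular":[0,0,-0.089],"hand":0}
    - {"translation":[0.036,0.01,0],"angular":[0,0,-0.089],"hand":0}
    - {"translation":[0.035,0.013,0],"angular":[0,0,-0.089],"hand":0}
    - {"translation":[0.034,0.016,0],"angular":[0,0,-0.089],"hand":0}
    - {"translation":[0.032,0.019,0],"angular":[0,0,-0.089],"hand":0}

```text
time_s: 2.5
eef_pos: [0.4984, -0.0583, 0.4033]
eef_rot: [0.0, 0.683, 0.73, 0.0]
wrist_force: [0.0, -0.2, 0.1]
opening: 0.0
```

```bash
python3 - <<'E'
from bench import ctrl
from h import *
o=ctrl.get_obs(); p,Q=o["eef_pos"],q2R(o["eef_rot"]); print(p,o["q"],Q.round(2).tolist(),o["time_s"])
c=ctrl.camera("wrist");cv2.imwrite("pics/w1.png",c["img"][:,:,::-1])
r,p,Q=rows(p,Q,f2w([-.166,0,.149])+0.03*(-Rpanel()[:,2]),Rpanel(),10);show(r)
E
```

```text
[ 0.4983782  -0.05832881  0.40328289] [-3.53453010e-01 -7.55639694e-02  1.53571580e+00 -4.65550304e-05
  1.68129717e+00 -4.19479423e-01] [[-0.07, 1.0, 0.0], [1.0, 0.07, -0.0], [-0.0, 0.0, -1.0]] 2.5
[{"translation": [-0.0038, 0.0025, 0.0231], "angular": [0.0003, -0.0698, 0.0008], "hand": 0}, {"translation": [-0.0021, 0.0025, 0.0234], "angular": [0.0003, -0.0698, 0.0008], "hand": 0}, {"translation": [-0.0005, 0.0026, 0.0234], "angular": [0.0003, -0.0698, 0.0008], "hand": 0}, {"translation": [0.0011, 0.0025, 0.0234], "angular": [0.0003, -0.0698, 0.0008], "hand": 0}, {"translation": [0.0028, 0.0026, 0.0233], "angular": [0.0003, -0.0698, 0.0008], "hand": 0}, {"translation": [0.0043, 0.0025, 0.023], "angular": [0.0003, -0.0698, 0.0008], "hand": 0}, {"translation": [0.006, 0.0026, 0.0227], "angular": [0.0003, -0.0698, 0.0008], "hand": 0}, {"translation": [0.0075, 0.0025, 0.0221], "angular": [0.0003, -0.0698, 0.0008], "hand": 0}, {"translation": [0.0091, 0.0026, 0.0216], "angular": [0.0003, -0.0698, 0.0008], "hand": 0}, {"translation": [0.0106, 0.0025, 0.021], "angular": [0.0003, -0.0698, 0.0008], "hand": 0}]
```

View pics/w1.png

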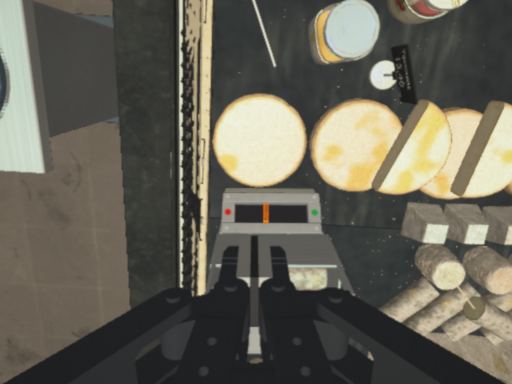

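The wrist view shows the panel with the slot at (235–308, 204–222), the red dot at (228,211), the green dot at (315,211) and the rib at (266,213). Next I'll tilt to face the panel.

Call:
apply_moves:
  plan:
    - {"translation":[-0.004,0.0025,0.023],"angular":[0,-0.07,0.001],"hand":0}
    - {"translation":[-0.002,0.0025,0.023],"angular":[0,-0.07,0.001],"hand":0}
    - {"translation":[0,0.0025,0.023],"angular":[0,-0.07,0.001],"hand":0}
    - {"translation":[0.001,0.0025,0.023],"angular":[0,-0.07,0.001],"hand":0}
    - {"translation":[0.003,0.0025,0.023],"angular":[0,-0.07,0.001],"hand":0}
    - {"translation":[0.004,0.0025,0.023],"angular":[0,-0.07,0.001],"hand":0}
    - {"translation":[0.006,0.0025,0.023],"angular":[0,-0.07,0.001],"hand":0}
    - {"translation":[0.0075,0.0025,0.022],"angular":[0,-0.07,0.001],"hand":0}
    - {"translation":[0.009,0.0025,0.022],"angular":[0,-0.07,0.001],"hand":0}
    - {"translation":[0.01,0.0025,0.02],"angular":[0,-0.068,0.001],"hand":0}

```text
time_s: 3.8
eef_pos: [0.5253, -0.0957, 0.1736]
eef_rot: [0.25, 0.647, 0.681, -0.235]
wrist_force: [-0.2, -0.5, -0.1]
opening: -0.002
```

```bash
python3 - <<'E'
from bench import ctrl
from h import *
import pickle
o=ctrl.get_obs(); p,Q=o["eef_pos"],q2R(o["eef_rot"]); print(p,o["q"],(Rpanel().T@Q).round(3).tolist(),o["time_s"],w2f(p))
c=ctrl.camera("wrist");cv2.imwrite("pics/w2.png",c["img"][:,:,::-1]);pickle.dump(c,open("W2.pkl","wb"))
E
```

```text
[ 0.52527496 -0.0956965   0.17355132] [-0.01641963  0.23339701  1.83875029 -0.78134435  1.14858831  0.29429627] [[1.0, -0.005, -0.002], [0.005, 1.0, 0.0], [0.002, -0.0, 1.0]] 3.8 [-0.18395689 -0.00080026  0.17355132]
```

View pics/w2.png

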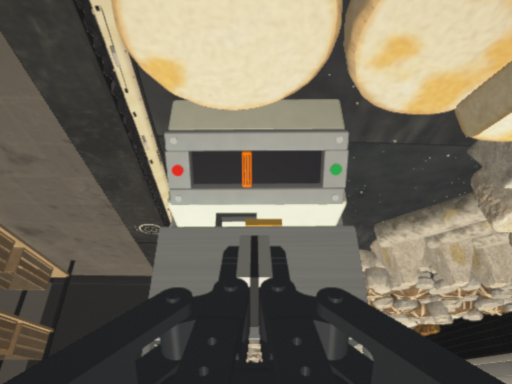

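```bash
python3 - <<'E'
from h import *; import pickle
c=pickle.load(open("W2.pkl","rb")); crop(c,155,90,205,145,3.9,"pics/w2c.png")
im=c["img"].astype(int)
print(im[168,180:340].sum(1).tolist()); print(im[135:210,290].sum(1).tolist()); print(im[135:210,215].sum(1).tolist())
E
```

```text
[302, 309, 335, 422, 478, 486, 485, 482, 475, 385, 261, 219, 187, 153, 144, 138, 144, 141, 144, 143, 143, 142, 143, 143, 145, 144, 146, 146, 141, 146, 148, 143, 144, 147, 144, 143, 147, 146, 147, 145, 145, 143, 147, 143, 143, 147, 144, 145, 145, 143, 145, 146, 148, 146, 144, 144, 147, 146, 148, 144, 148, 192, 317, 326, 331, 363, 313, 360, 361, 311, 337, 291, 177, 145, 148, 147, 144, 145, 147, 142, 143, 143, 143, 142, 143, 142, 139, 141, 138, 140, 142, 142, 143, 140, 140, 142, 142, 140, 142, 143, 142, 142, 140, 141, 143, 140, 140, 142, 138, 142, 143, 142, 139, 142, 135, 138, 139, 137, 139, 139, 137, 139, 136, 140, 134, 137, 137, 138, 135, 138, 139, 135, 136, 136, 136, 136, 135, 134, 135, 139, 172, 217, 241, 292, 406, 464, 472, 473, 472, 442, 367, 299, 290, 288, 288, 290, 289, 289, 288, 286]
[476, 478, 479, 477, 477, 478, 478, 477, 480, 478, 479, 483, 483, 486, 482, 322, 169, 139, 141, 140, 136, 139, 136, 138, 134, 136, 138, 138, 136, 137, 136, 139, 135, 143, 138, 143, 142, 140, 142, 139, 141, 141, 145, 142, 140, 143, 142, 150, 204, 240, 252, 256, 278, 343, 424, 469, 478, 480, 481, 484, 483, 482, 484, 485, 485, 485, 488, 490, 505, 619, 681, 694, 696, 696, 696]
[473, 476, 474, 475, 477, 477, 477, 480, 479, 480, 481, 481, 483, 483, 472, 362, 218, 147, 141, 143, 142, 141, 146, 145, 144, 145, 139, 144, 142, 143, 146, 147, 145, 143, 146, 143, 142, 147, 148, 145, 149, 147, 150, 150, 148, 147, 148, 151, 173, 223, 246, 250, 263, 306, 389, 459, 481, 482, 487, 485, 486, 490, 490, 491, 494, 496, 497, 500, 503, 552, 664, 693, 698, 699, 700]
```

View pics/w2c.png

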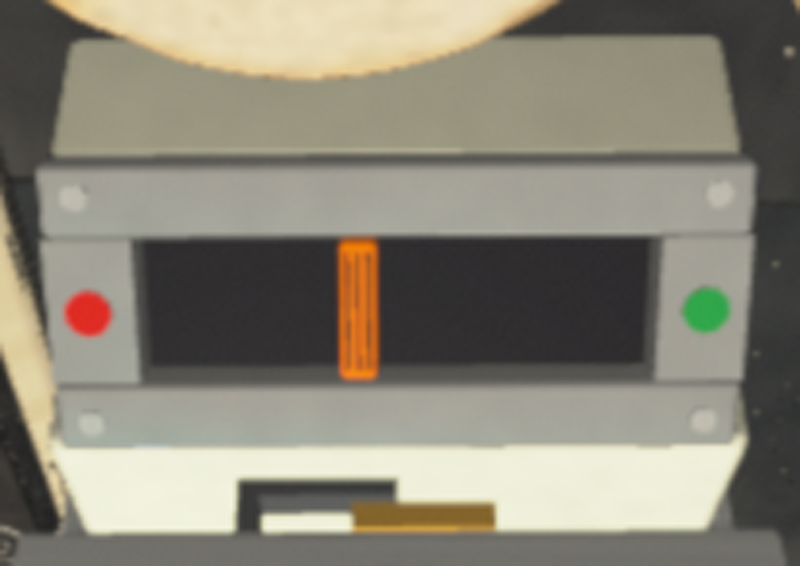

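```bash
cat > fit2.py <<'E'
from h import *
import pickle,fit
from fit import pt,u,sm
W=pickle.load(open("W2.pkl","rb"))
C=[((189.1,150.6),sm-.016*u-[0,.056,0]),((324.9,150.4),sm-.016*u+[0,.056,0]),((191.2,188.6),sm+.016*u-[0,.056,0]),((322.8,188.5),sm+.016*u+[0,.056,0])]
rw=lambda p:np.concatenate([proj(W,pt(p,x))[0]-uv for uv,x in C])
s=least_squares(rw,[.537,-.279,0,-1.51]);print("wrist only",s.x,rw(s.x).round(1))
rj=lambda p:np.concatenate([2*rw(p),fit.res(p)])
s=least_squares(rj,[.537,-.279,0,-1.51],loss="soft_l1");print("joint",s.x,rj(s.x).round(1))
rz=lambda p:rw(np.array([p[0],p[1],0,p[2]]))
s=least_squares(rz,[.537,-.279,-1.51]);print("z0",s.x,rz(s.x).round(1))
E
python3 fit2.py
```

```text
wrist only [ 5.36911751e-01 -2.75509795e-01 -9.45652108e-04 -1.52053387e+00] [-0.3  0.5  0.3  0.6 -0.1 -0.5 -0.  -0.6]
joint [ 0.53691249 -0.27642567 -0.0016649  -1.52065555] [-0.1  1.   0.   1.1  0.3 -1.4 -0.7 -1.6 -0.2 -1.4 -0.1  0.7 -0.9 -1.3
 -2.  -0.8  0.7 -1.2 -1.1  0.9 -0.5 -0.2 -1.   0.   0.1 -3.1 -0.7 -1. ]
z0 [ 0.53681742 -0.27431139 -1.52069683] [-0.6  0.6  0.7  0.6 -0.4 -0.3  0.3 -0.4]
```

```bash
sed -i 's/^F=.*/F=np.array([.5369,-.2752,0,-1.5207])/' h.py; cat >> h.py <<'E'
NRM=np.array([-.643,0,.766]); SM=np.array([-.102,0,.072])
def pan(y,n,u=0): return f2w(SM+[0,y,0]+n*NRM+u*np.array([.766,0,.643]))
def topan(p): d=w2f(p)-SM; return np.array([d[1],d@NRM,d@np.array([.766,0,.643])])
E
python3 - <<'E'
from bench import ctrl
from h import *
o=ctrl.get_obs(); p,Q=o["eef_pos"],q2R(o["eef_rot"]); print(topan(p))
r,p,Q=rows(p,Q,pan(-.035,.02),Rpanel(),6);show(r)
E
```

```text
[-0.00494802  0.12490408  0.00241732]
[{"translation": [0.0005, -0.005, 0.0175], "angular": [0.0001, 0.0004, 0.0008], "hand": 0}, {"translation": [0.0004, -0.005, 0.0175], "angular": [0.0001, 0.0004, 0.0008], "hand": 0}, {"translation": [0.0005, -0.005, 0.0174], "angular": [0.0001, 0.0004, 0.0008], "hand": 0}, {"translation": [0.0004, -0.0051, 0.0175], "angular": [0.0001, 0.0004, 0.0008], "hand": 0}, {"translation": [0.0004, -0.005, 0.0175], "angular": [0.0001, 0.0004, 0.0008], "hand": 0}, {"translation": [0.0004, -0.005, 0.0175], "angular": [0.0001, 0.0004, 0.0008], "hand": 0}]
```

Call:
apply_moves:
  plan:
    - {"translation":[0.0005,-0.005,0.0175],"angular":[0,0,0.001],"hand":0}
    - {"translation":[0.0005,-0.005,0.0175],"angular":[0,0,0.001],"hand":0}
    - {"translation":[0.0005,-0.005,0.0175],"angular":[0,0,0.001],"hand":0}
    - {"translation":[0.0004,-0.005,0.0175],"angular":[0,0,0.001],"hand":0}
    - {"translation":[0.0004,-0.005,0.0175],"angular":[0,0,0.001],"hand":0}
    - {"translation":[0.0004,-0.005,0.0175],"angular":[0,0,0],"hand":0}

```text
time_s: 4.6
eef_pos: [0.4988, -0.1633, 0.0911]
eef_rot: [0.25, 0.649, 0.68, -0.233]
wrist_force: [-0.2, 0.1, 0.5]
opening: -0.003
```

```bash
python3 - <<'E'
from bench import ctrl
from h import *
o=ctrl.get_obs(); p,Q=o["eef_pos"],q2R(o["eef_rot"]); print(topan(p),o["wrist_force"])
c=ctrl.camera("wrist");crop(c,120,80,270,200,2.9,"pics/w3.png")
for y in (-.056,-.014,.056):
  for u in (-.016,.016): print(y,u,(proj(c,pan(y,0,u))[0]-[120,80])*2.9)
print((proj(c,p)[0]-[120,80])*2.9)
E
```

```text
[-0.03248278  0.02210331  0.00334864] [-0.1696074   0.07690534  0.49257513]
-0.056 -0.016 [259.82049629 349.77428674]
-0.056 0.016 [267.63313088 507.05357833]
-0.014 -0.016 [492.82095952 348.31929874]
-0.014 0.016 [488.0848845  505.61147164]
0.056 -0.016 [880.53676236 345.88414526]
0.056 0.016 [854.95821966 503.15217323]
[391.60084304 506.18218068]
```

View pics/w3.png

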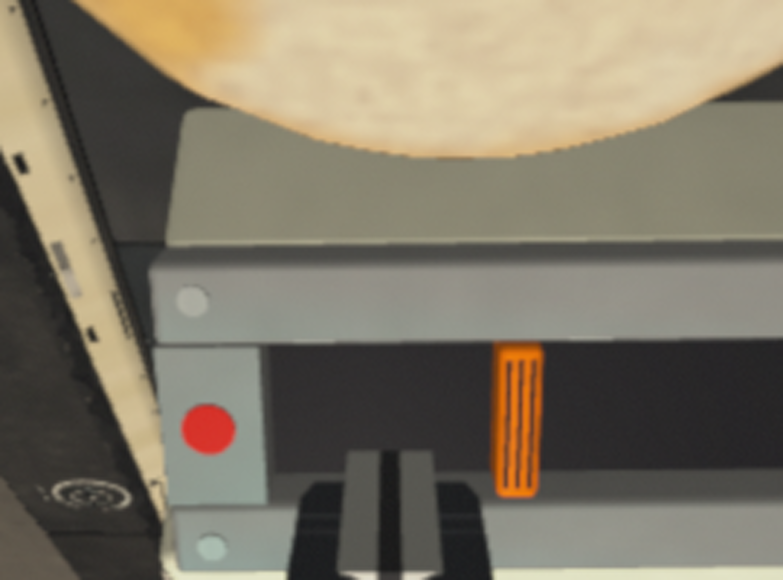

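```bash
python3 - <<'E'
from bench import ctrl
from h import *
o=ctrl.get_obs(); p,Q=o["eef_pos"],q2R(o["eef_rot"]); 
r,p,Q=rows(p,Q,pan(-.035,.003,-.001),Rpanel(),4);show(r)
E
```

```text
[{"translation": [0.0009, -0.0002, 0.0043], "angular": [0.0004, -0.0003, -0.0008], "hand": 0}, {"translation": [0.0009, -0.0002, 0.0044], "angular": [0.0004, -0.0003, -0.0008], "hand": 0}, {"translation": [0.0009, -0.0001, 0.0043], "angular": [0.0004, -0.0003, -0.0008], "hand": 0}, {"translation": [0.0009, -0.0002, 0.0043], "angular": [0.0004, -0.0003, -0.0008], "hand": 0}]
```

Call:
apply_moves:
  plan:
    - {"translation":[0.0009,-0.0002,0.0043],"angular":[0,0,-0.001],"hand":0}
    - {"translation":[0.0009,-0.0002,0.0043],"angular":[0,0,-0.001],"hand":0}
    - {"translation":[0.0009,-0.0002,0.0043],"angular":[0,0,-0.001],"hand":0}
    - {"translation":[0.0009,-0.0002,0.0043],"angular":[0,0,0],"hand":0}
    - {"translation":[0,0,0],"angular":[0,0,0],"hand":0}

```text
time_s: 5.28
eef_pos: [0.4987, -0.1708, 0.0762]
eef_rot: [0.249, 0.647, 0.681, -0.234]
wrist_force: [-0.3, 0.3, -0.1]
opening: 0.004
```

```bash
python3 - <<'E'
from bench import ctrl
from h import *
o=ctrl.get_obs(); p,Q=o["eef_pos"],q2R(o["eef_rot"]); print(topan(p),o["wrist_force"])
c=ctrl.camera("wrist");crop(c,120,80,270,200,2.9,"pics/w4.png")
c=ctrl.camera("scene");crop(c,260,105,120,110,5,"pics/s4.png")
E
```

```text
[-0.03291178  0.00589321 -0.00052364] [-0.32319417  0.28402545 -0.12838639]
```

View pics/w4.png

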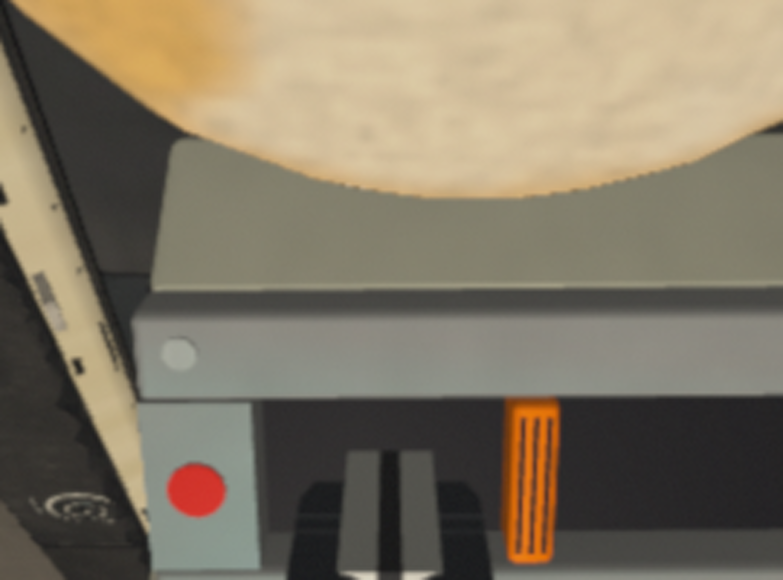

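View pics/s4.png

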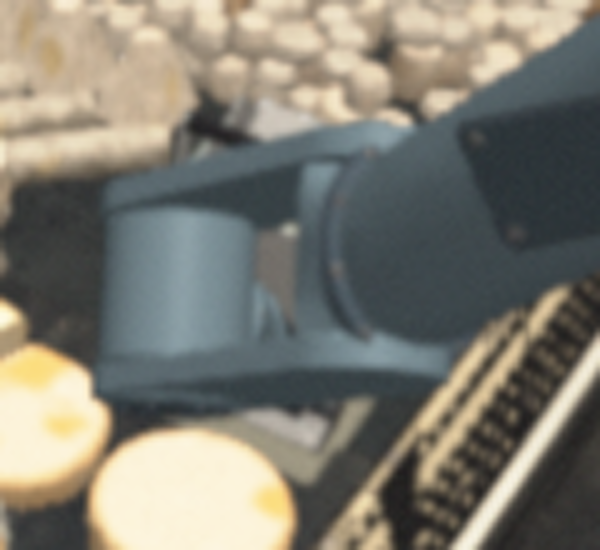

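Call:
apply_moves:
  plan:
    - {"translation":[0.0005,-0.0015,0.003],"angular":[0,0,0],"hand":0}
    - {"translation":[0,0,0.004],"angular":[0,0,0],"hand":0}
    - {"translation":[0,0,0.004],"angular":[0,0,0],"hand":0}
    - {"translation":[0,0,0],"angular":[0,0,0],"hand":0}

```text
time_s: 5.88
eef_pos: [0.4975, -0.1778, 0.0673]
eef_rot: [0.249, 0.648, 0.681, -0.234]
wrist_force: [0.1, 1.3, 0.1]
opening: 0.0
```

```bash
python3 - <<'E'
from bench import ctrl
from h import *
o=ctrl.get_obs(); p,Q=o["eef_pos"],q2R(o["eef_rot"]); print(topan(p),o["wrist_force"])
c=ctrl.camera("wrist");crop(c,120,80,270,200,2.9,"pics/w5.png")
E
```

```text
[-0.03452074 -0.00532555 -0.00093722] [0.12915214 1.29132594 0.1204894 ]
```

View pics/w5.png

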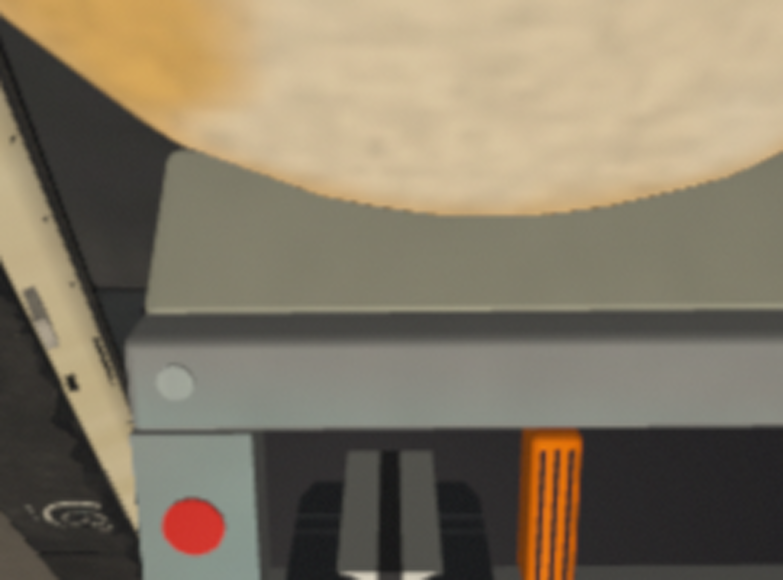

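Call:
apply_moves:
  plan:
    - {"translation":[0,0,0.004],"angular":[0,0,0],"hand":0}
    - {"translation":[0,0.003,0],"angular":[0,0,0],"hand":0}
    - {"translation":[0,0.002,0],"angular":[0,0,0],"hand":0}
    - {"translation":[0,0.002,0],"angular":[0,0,0],"hand":0}

```text
time_s: 6.42
eef_pos: [0.5051, -0.1797, 0.0647]
eef_rot: [0.25, 0.647, 0.681, -0.234]
wrist_force: [-0.2, -0.2, 0.8]
opening: 0.004
```

Call:
apply_moves:
  plan:
    - {"translation":[0,0.002,0],"angular":[0,0,0],"hand":0}
    - {"translation":[0,0.002,0],"angular":[0,0,0],"hand":0}
    - {"translation":[0,0.002,0],"angular":[0,0,0],"hand":0}

```text
time_s: 6.8
eef_pos: [0.5103, -0.1795, 0.0646]
eef_rot: [0.249, 0.648, 0.681, -0.234]
wrist_force: [-3.8, 0.7, 0.2]
opening: 0.005
```

```bash
python3 - <<'E'
from bench import ctrl
from h import *
o=ctrl.get_obs(); p,Q=o["eef_pos"],q2R(o["eef_rot"]); print(topan(p),o["wrist_force"])
c=ctrl.camera("wrist");crop(c,120,80,270,200,2.9,"pics/w6.png")
E
```

```text
[-0.02179123 -0.00895437 -0.00089588] [-3.76832388  0.65268667  0.17774672]
```

View pics/w6.png

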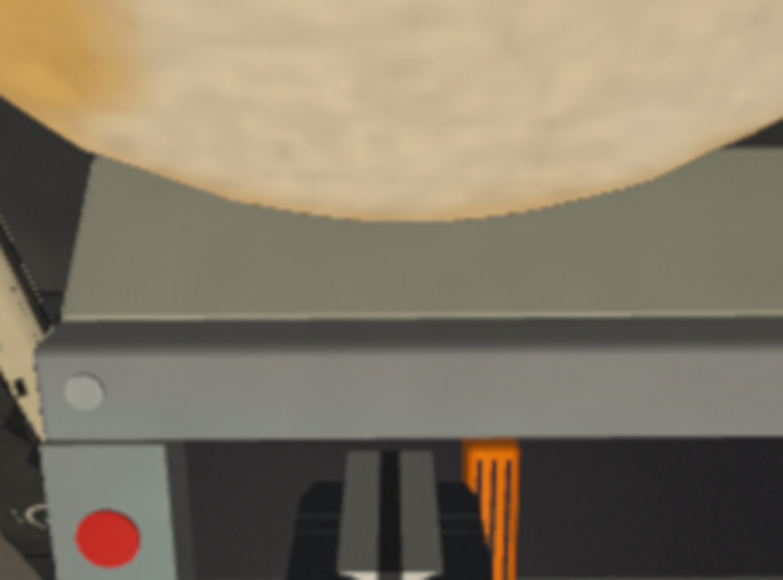

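Call:
apply_moves:
  plan:
    - {"translation":[0,0.002,0],"angular":[0,0,0],"hand":0}
    - {"translation":[0,0.002,0],"angular":[0,0,0],"hand":0}
    - {"translation":[0,0.002,0],"angular":[0,0,0],"hand":0}
    - {"translation":[0,0.002,0],"angular":[0,0,0],"hand":0}
    - {"translation":[0,0.002,0],"angular":[0,0,0],"hand":0}

```text
time_s: 7.48
eef_pos: [0.5209, -0.1789, 0.0646]
eef_rot: [0.249, 0.647, 0.681, -0.234]
wrist_force: [-3.5, -0.8, 0.8]
opening: -0.001
```

```bash
python3 - <<'E'
from bench import ctrl
from h import *
o=ctrl.get_obs(); p,Q=o["eef_pos"],q2R(o["eef_rot"]); print(topan(p),o["wrist_force"])
c=ctrl.camera("wrist");crop(c,120,80,270,200,2.9,"pics/w7.png")
for y in(-.02,-.01,0,.01,.02,.056): print(y,(proj(c,pan(y,0,-.016))[0]-[120,80])*2.9)
E
```

```text
[-0.01114142 -0.00885284 -0.00093145] [-3.4964575  -0.82653901  0.77070068]
-0.02 [333.58102732 447.98563095]
-0.01 [399.59275821 447.76293595]
0 [465.57839716 447.53863375]
0.01 [531.53558263 447.31273431]
0.02 [597.46195864 447.08524758]
0.056 [834.50553667 446.25330579]
```

View pics/w7.png

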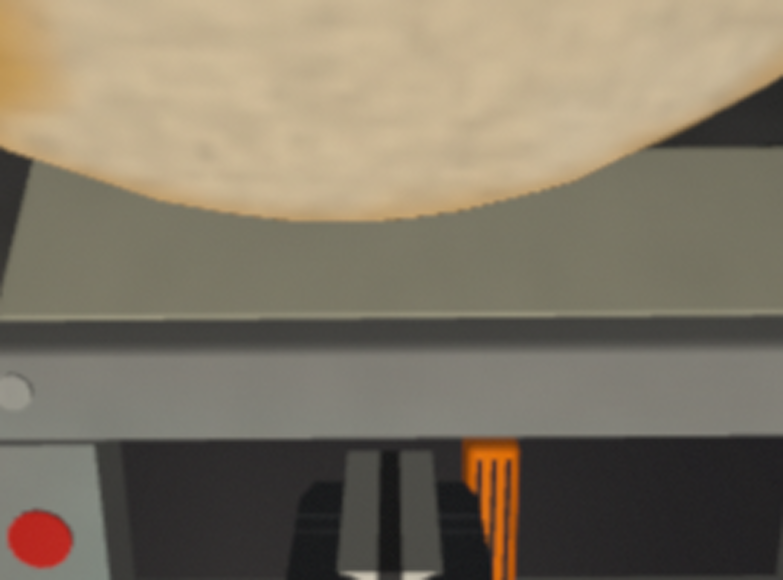

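Call:
apply_moves:
  plan:
    - {"translation":[0,0.0015,0],"angular":[0,0,0],"hand":0}
    - {"translation":[0,0.0015,0],"angular":[0,0,0],"hand":0}
    - {"translation":[0,0,0],"angular":[0,0,0],"hand":0}

```text
time_s: 7.9
eef_pos: [0.524, -0.1787, 0.0647]
eef_rot: [0.25, 0.647, 0.681, -0.234]
wrist_force: [-3.0, -0.5, -0.0]
opening: -0.001
```

Call:
apply_moves:
  plan:
    - {"translation":[0,0.001,0],"angular":[0,0,0],"hand":0}
    - {"translation":[0,0,0],"angular":[0,0,0],"hand":0}

```text
time_s: 8.15
eef_pos: [0.5249, -0.1787, 0.0647]
eef_rot: [0.25, 0.647, 0.681, -0.234]
wrist_force: [-2.9, 0.8, -0.3]
opening: -0.002
```

Call:
apply_moves:
  plan:
    - {"translation":[0,0.0007,0],"angular":[0,0,0],"hand":0}
    - {"translation":[0,0,0],"angular":[0,0,0],"hand":0}

```text
time_s: 8.4
eef_pos: [0.5255, -0.1786, 0.0647]
eef_rot: [0.25, 0.647, 0.681, -0.234]
wrist_force: [-2.4, 2.0, -1.8]
opening: 0.0
```

Call:
apply_moves:
  plan:
    - {"translation":[0,0.0007,0],"angular":[0,0,0],"hand":0}
    - {"translation":[0,0,0],"angular":[0,0,0],"hand":0}

```text
time_s: 8.65
eef_pos: [0.5261, -0.1786, 0.0646]
eef_rot: [0.249, 0.647, 0.681, -0.234]
wrist_force: [-3.9, 0.9, 0.2]
opening: 0.0
```

Call:
apply_moves:
  plan:
    - {"translation":[0,0.0006,0],"angular":[0,0,0],"hand":0}
    - {"translation":[0,0,0],"angular":[0,0,0],"hand":0}

```text
time_s: 8.9
eef_pos: [0.5262, -0.1786, 0.0646]
eef_rot: [0.249, 0.648, 0.681, -0.234]
wrist_force: [-5.2, 1.4, 1.0]
opening: 0.002
```

```bash
python3 - <<'E'
from bench import ctrl
from h import *
o=ctrl.get_obs(); p,Q=o["eef_pos"],q2R(o["eef_rot"]); print(topan(p),o["wrist_force"])
c=ctrl.camera("wrist");crop(c,220,80,270,200,2.9,"pics/w8.png")
for y in(0.006,.01,.014,.056): print(y,(proj(c,pan(y,0,-.016))[0]-[220,80])*2.9)
E
```

```text
[-0.00582103 -0.00886333 -0.00089296] [-5.19525613  1.4339415   1.02810965]
0.006 [179.86474771 447.60499325]
0.01 [206.25990571 447.5309572 ]
0.014 [232.65185963 447.45665887]
0.056 [509.53584325 446.66081727]
```

View pics/w8.png

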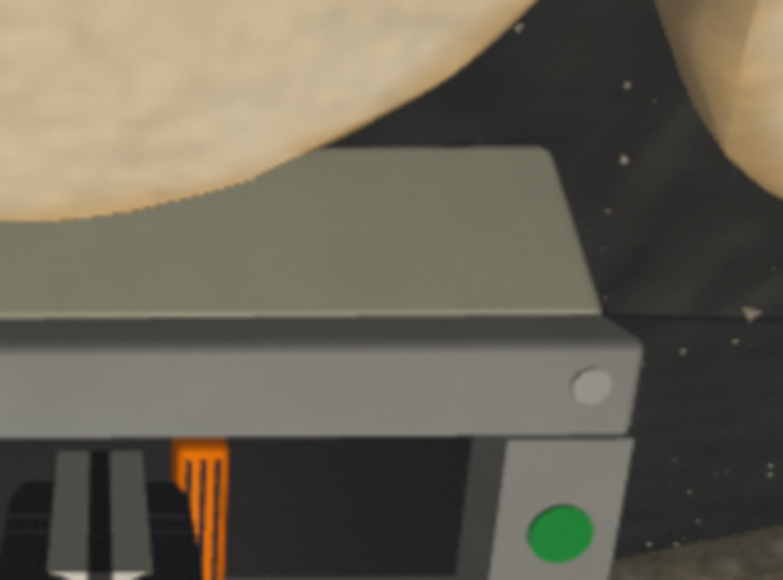

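```bash
python3 - <<'E'
from bench import ctrl
from h import *
o=ctrl.get_obs(); p,Q=o["eef_pos"],q2R(o["eef_rot"]); print(o["time_s"])
p=p-Q[:,1]*.004-Q[:,2]*.130; print(w2f(p))
r,p,Q=rows(p,Q,f2w([-.15,0,.37]),Rdown(0),8);show(r)
r,p,Q=rows(p,Q,f2w([-.085,0,.36]),Rdown(0,np.pi/2),12,hand=.03);show(r)
E
```

```text
8.95
[-0.18056805 -0.01030235  0.1641978 ]
[{"translation": [-0.0195, 0.0014, -0.0172], "angular": [0.0005, 0.0873, 0.0], "hand": 0}, {"translation": [-0.0178, 0.0013, -0.0189], "angular": [0.0005, 0.0873, 0.0], "hand": 0}, {"translation": [-0.0162, 0.0014, -0.0204], "angular": [0.0005, 0.0873, 0.0], "hand": 0}, {"translation": [-0.0143, 0.0013, -0.0217], "angular": [0.0005, 0.0873, 0.0], "hand": 0}, {"translation": [-0.0124, 0.0014, -0.0229], "angular": [0.0005, 0.0873, 0.0], "hand": 0}, {"translation": [-0.0104, 0.0013, -0.0238], "angular": [0.0005, 0.0873, 0.0], "hand": 0}, {"translation": [-0.0082, 0.0013, -0.0247], "angular": [0.0005, 0.0873, 0.0], "hand": 0}, {"translation": [-0.006, 0.0013, -0.0253], "angular": [0.0005, 0.0873, 0.0], "hand": 0}]
[{"translation": [-0.0054, -0.0, 0.0008], "angular": [-0.0, -0.0, 0.1309], "hand": 0.03}, {"translation": [-0.0054, 0.0007, 0.0009], "angular": [-0.0, -0.0, 0.1309], "hand": 0.03}, {"translation": [-0.0052, 0.0014, 0.0008], "angular": [-0.0, -0.0, 0.1309], "hand": 0.03}, {"translation": [-0.005, 0.0021, 0.0008], "angular": [-0.0, -0.0, 0.1309], "hand": 0.03}, {"translation": [-0.0047, 0.0027, 0.0009], "angular": [-0.0, -0.0, 0.1309], "hand": 0.03}, {"translation": [-0.0043, 0.0033, 0.0008], "angular": [-0.0, -0.0, 0.1309], "hand": 0.03}, {"translation": [-0.0039, 0.0038, 0.0008], "angular": [-0.0, -0.0, 0.1309], "hand": 0.03}, {"translation": [-0.0033, 0.0043, 0.0009], "angular": [-0.0, -0.0, 0.1309], "hand": 0.03}, {"translation": [-0.0027, 0.0047, 0.0008], "angular": [-0.0, -0.0, 0.1309], "hand": 0.03}, {"translation": [-0.002, 0.005, 0.0008], "angular": [-0.0, -0.0, 0.1309], "hand": 0.03}, {"translation": [-0.0014, 0.0053, 0.0009], "angular": [-0.0, -0.0, 0.1309], "hand": 0.03}, {"translation": [-0.0007, 0.0053, 0.0008], "angular": [-0.0, -0.0, 0.1309], "hand": 0.03}]
```

Call:
apply_moves:
  plan:
    - {"translation":[0,-0.004,0],"angular":[0,0,0],"hand":0}
    - {"translation":[0,0,-0.01],"angular":[0,0,0],"hand":0}
    - {"translation":[0,0,-0.03],"angular":[0,0,0],"hand":0}
    - {"translation":[0,0,-0.03],"angular":[0,0,0],"hand":0}
    - {"translation":[0,0,-0.03],"angular":[0,0,0],"hand":0}
    - {"translation":[0,0,-0.03],"angular":[0,0,0],"hand":0}

```text
time_s: 9.7
eef_pos: [0.5187, -0.0943, 0.1661]
eef_rot: [0.25, 0.647, 0.681, -0.233]
wrist_force: [1.5, -0.6, -0.6]
opening: -0.0
```

Call:
apply_moves:
  plan:
    - {"translation":[-0.0195,0.0014,-0.017],"angular":[0,0.087,0],"hand":0}
    - {"translation":[-0.018,0.0013,-0.019],"angular":[0,0.087,0],"hand":0}
    - {"translation":[-0.016,0.0014,-0.02],"angular":[0,0.087,0],"hand":0}
    - {"translation":[-0.014,0.0013,-0.022],"angular":[0,0.087,0],"hand":0}
    - {"translation":[-0.012,0.0014,-0.023],"angular":[0,0.087,0],"hand":0}
    - {"translation":[-0.01,0.0013,-0.024],"angular":[0,0.087,0],"hand":0}
    - {"translation":[-0.008,0.0013,-0.025],"angular":[0,0.087,0],"hand":0}
    - {"translation":[-0.006,0.0013,-0.025],"angular":[0,0.089,0],"hand":0}

```text
time_s: 10.7
eef_pos: [0.5296, -0.1237, 0.3724]
eef_rot: [0.002, 0.688, 0.726, 0.003]
wrist_force: [-0.6, -0.2, -0.6]
opening: -0.0
```

```bash
python3 - <<'E'
from bench import ctrl
from h import *
import pickle
o=ctrl.get_obs(); p,Q=o["eef_pos"],q2R(o["eef_rot"]); print(w2f(p),o["q"],(Rdown().T@Q).round(3).tolist())
c=ctrl.camera("wrist");cv2.imwrite("pics/w9.png",c["img"][:,:,::-1]);pickle.dump(c,open("W9.pkl","wb"))
for x in [(-.085,.07,.255),(-.085,-.07,.255)]: print(proj(c,f2w(x)))
u=np.array([.766,0,.643])
for s in (-1,1):
  for t in (-1,1): print(proj(c,pan(s*.056,0,t*.016)))
E
```

```text
[-1.51662352e-01  2.68212927e-04  3.72364986e-01] [-0.45079804  0.02434893  1.49748078  0.0049317   1.61401668 -0.50439454] [[1.0, 0.004, 0.002], [-0.004, 1.0, 0.007], [-0.002, -0.007, 1.0]]
[[333.47089662 254.29178751]]
[[172.35886145 254.50910864]]
[[212.08046188 165.30369239]]
[[211.04442348 186.75113469]]
[[292.79045812 165.3516979 ]]
[[293.86885468 186.7616852 ]]
```

View pics/w9.png

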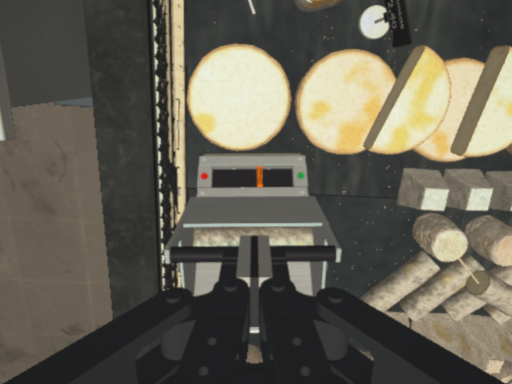

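Call:
apply_moves:
  plan:
    - {"translation":[-0.0055,0,0.001],"angular":[0.007,-0.002,0.131],"hand":0.04}
    - {"translation":[-0.0055,0.0007,0.001],"angular":[0,0,0.131],"hand":0.04}
    - {"translation":[-0.0053,0.0014,0.001],"angular":[0,0,0.131],"hand":0.04}
    - {"translation":[-0.005,0.002,0.001],"angular":[0,0,0.131],"hand":0.04}
    - {"translation":[-0.0047,0.0027,0.001],"angular":[0,0,0.131],"hand":0.04}
    - {"translation":[-0.0043,0.0033,0.001],"angular":[0,0,0.131],"hand":0.04}
    - {"translation":[-0.0039,0.0038,0.001],"angular":[0,0,0.131],"hand":0.04}
    - {"translation":[-0.0033,0.0043,0.001],"angular":[0,0,0.131],"hand":0.04}
    - {"translation":[-0.0027,0.0047,0.001],"angular":[0,0,0.131],"hand":0.04}
    - {"translation":[-0.002,0.005,0.001],"angular":[0,0,0.131],"hand":0.04}

```text
time_s: 12.0
eef_pos: [0.5321, -0.1781, 0.3603]
eef_rot: [0.002, 0.988, 0.154, -0.001]
wrist_force: [0.2, -1.0, -0.1]
opening: 0.469
```

Call:
apply_moves:
  plan:
    - {"translation":[-0.0014,0.0053,0],"angular":[0,0,0.131],"hand":0.04}
    - {"translation":[-0.0007,0.0053,0],"angular":[0,0,0.131],"hand":0.04}

```text
time_s: 12.25
eef_pos: [0.5327, -0.1889, 0.3603]
eef_rot: [0.002, 1.0, 0.024, -0.001]
wrist_force: [-0.1, 0.5, -0.5]
opening: 0.47
```

```bash
python3 - <<'E'
from bench import ctrl
from h import *
o=ctrl.get_obs(); p,Q=o["eef_pos"],q2R(o["eef_rot"]); print(w2f(p),o["q"],(Rdown(0,np.pi/2).T@Q).round(3).tolist(),o["opening"])
c=ctrl.camera("wrist");cv2.imwrite("pics/w10.png",c["img"][:,:,::-1])
for x in [(-.085,.07,.255),(-.085,-.07,.255),(-.085,0,.255)]: print(proj(c,f2w(x)))
r,p,Q=rows(p,Q,f2w([-.085,0,.24]),Rdown(0,np.pi/2),6,hand=.04);show(r)
E
```

```text
[-8.64442235e-02  9.74896670e-05  3.60293648e-01] [-0.54860424  0.08268836  1.45981552 -0.00363849  1.59882127  0.9744194 ] [[1.0, -0.002, -0.002], [0.002, 1.0, 0.003], [0.002, -0.003, 1.0]] 0.4696144050283309
[[256.62282139  89.60438386]]
[[256.81303643 263.3414056 ]]
[[256.72624651 183.84842239]]
[{"translation": [0.0, 0.0002, 0.02], "angular": [0.0005, 0.0003, -0.0004], "hand": 0.04}, {"translation": [0.0, 0.0002, 0.0201], "angular": [0.0005, 0.0003, -0.0004], "hand": 0.04}, {"translation": [0.0, 0.0002, 0.02], "angular": [0.0005, 0.0003, -0.0004], "hand": 0.04}, {"translation": [0.0, 0.0002, 0.0201], "angular": [0.0005, 0.0003, -0.0004], "hand": 0.04}, {"translation": [0.0, 0.0002, 0.02], "angular": [0.0005, 0.0003, -0.0004], "hand": 0.04}, {"translation": [0.0, 0.0002, 0.0201], "angular": [0.0005, 0.0003, -0.0004], "hand": 0.04}]
```

View pics/w10.png

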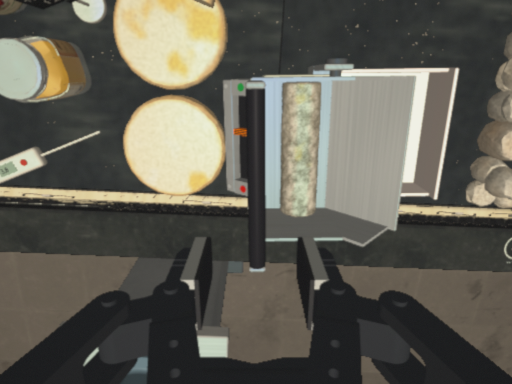

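The bar sits at column 256 (rows 85–268), midway between the jaws, as predicted. Descending to straddle it.

Call:
apply_moves:
  plan:
    - {"translation":[0,0,0.02],"angular":[0,0,0],"hand":0.04}
    - {"translation":[0,0,0.02],"angular":[0,0,0],"hand":0.04}
    - {"translation":[0,0,0.02],"angular":[0,0,0],"hand":0.04}
    - {"translation":[0,0,0.02],"angular":[0,0,0],"hand":0.04}
    - {"translation":[0,0,0.02],"angular":[0,0,0],"hand":0.04}
    - {"translation":[0,0.001,0.02],"angular":[0,0,0],"hand":0.04}
    - {"translation":[0,0,0],"angular":[0,0,0],"hand":0.02}
    - {"translation":[0,0,0],"angular":[0,0,0],"hand":0.02}
    - {"translation":[0,0,0],"angular":[0,0,0],"hand":0.02}

```text
time_s: 13.42
eef_pos: [0.5329, -0.1905, 0.2414]
eef_rot: [0.001, 1.0, 0.026, -0.0]
wrist_force: [-0.6, -0.5, -1.0]
opening: 0.233
```

```bash
python3 - <<'E'
from bench import ctrl
from h import *
o=ctrl.get_obs(); p,Q=o["eef_pos"],q2R(o["eef_rot"]); print(w2f(p),o["wrist_force"],o["opening"])
c=ctrl.camera("wrist");cv2.imwrite("pics/w11.png",c["img"][:,:,::-1])
E
```

```text
[-0.08475557  0.0002527   0.24136822] [-0.56398516 -0.53575611 -1.01385118] 0.23346643041306422
```

View pics/w11.png

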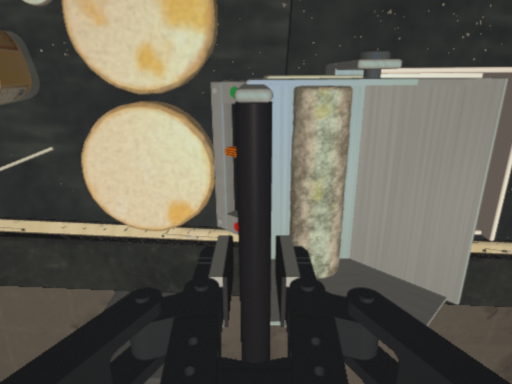

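```bash
python3 - <<'E'
import numpy as np
def bar(t): a=t-.5974; return np.array([.1512*np.sin(a),.13+.1512*np.cos(a)])
ts=np.concatenate([np.linspace(0,1.2,31),[1.22]])
P=np.array([bar(t) for t in ts]); P=np.round(P,3)
d=np.diff(P,axis=0)
for t,x in zip(ts[1:],d): print(round(t,2),x[0].round(3),(-x[1]).round(3))
E
```

```text
0.04 0.005 -0.003
0.08 0.005 -0.003
0.12 0.006 -0.003
0.16 0.005 -0.003
0.2 0.005 -0.002
0.24 0.006 -0.003
0.28 0.006 -0.002
0.32 0.006 -0.001
0.36 0.005 -0.002
0.4 0.006 -0.001
0.44 0.006 -0.001
0.48 0.006 -0.001
0.52 0.006 -0.001
0.56 0.006 -0.0
0.6 0.006 -0.0
0.64 0.006 -0.0
0.68 0.006 -0.0
0.72 0.006 0.001
0.76 0.006 0.001
0.8 0.006 0.001
0.84 0.006 0.001
0.88 0.006 0.002
0.92 0.006 0.002
0.96 0.006 0.002
1.0 0.005 0.002
1.04 0.006 0.002
1.08 0.005 0.003
1.12 0.005 0.003
1.16 0.006 0.003
1.2 0.005 0.003
1.22 0.002 0.002
```

First 4 rows, then check the force, which should be small if the skip is unlocked.

Call:
apply_moves:
  plan:
    - {"translation":[0,0.003,-0.001],"angular":[0,0,0],"hand":0.02}
    - {"translation":[0,0.004,-0.003],"angular":[0,0,0],"hand":0.02}
    - {"translation":[0,0.004,-0.003],"angular":[0,0,0],"hand":0.02}

```text
time_s: 13.85
eef_pos: [0.5329, -0.2014, 0.2471]
eef_rot: [0.001, 1.0, 0.026, -0.001]
wrist_force: [0.3, 2.1, -1.3]
opening: 0.231
```

```bash
python3 - <<'E'
from bench import ctrl
from h import *
o=ctrl.get_obs(); p,Q=o["eef_pos"],q2R(o["eef_rot"]); print(w2f(p),o["wrist_force"],o["opening"])
c=ctrl.camera("wrist");cv2.imwrite("pics/w12.png",c["img"][:,:,::-1])
E
```

```text
[-0.07393048 -0.00032132  0.24714492] [ 0.31495782  2.113473   -1.31614603] 0.2308830993131751
```

View pics/w12.png

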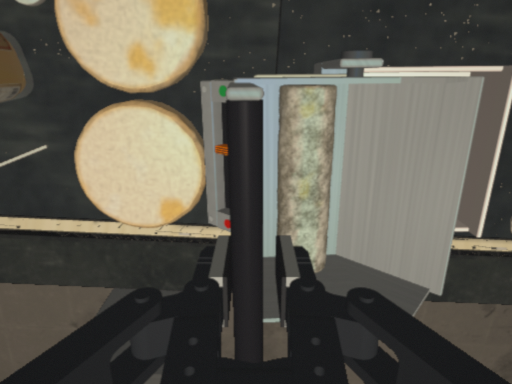

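Call:
apply_moves:
  plan:
    - {"translation":[0,0.005,-0.003],"angular":[0,0,0],"hand":0.02}
    - {"translation":[0,0.005,-0.003],"angular":[0,0,0],"hand":0.02}
    - {"translation":[0,0.005,-0.002],"angular":[0,0,0],"hand":0.02}
    - {"translation":[0,0.006,-0.003],"angular":[0,0,0],"hand":0.02}
    - {"translation":[0,0.006,-0.002],"angular":[0,0,0],"hand":0.02}
    - {"translation":[0,0.006,-0.001],"angular":[0,0,0],"hand":0.02}
    - {"translation":[0,0.005,-0.002],"angular":[0,0,0],"hand":0.02}
    - {"translation":[0,0.006,-0.001],"angular":[0,0,0],"hand":0.02}

```text
time_s: 14.9
eef_pos: [0.5351, -0.2457, 0.2641]
eef_rot: [0.001, 1.0, 0.026, -0.001]
wrist_force: [0.2, 1.7, 0.5]
opening: 0.234
```

Call:
apply_moves:
  plan:
    - {"translation":[0,0.006,-0.001],"angular":[0,0,0],"hand":0.02}
    - {"translation":[0,0.006,-0.001],"angular":[0,0,0],"hand":0.02}
    - {"translation":[0,0.006,-0.001],"angular":[0,0,0],"hand":0.02}
    - {"translation":[0,0.006,0],"angular":[0,0,0],"hand":0.02}
    - {"translation":[0,0.006,0],"angular":[0,0,0],"hand":0.02}

```text
time_s: 15.52
eef_pos: [0.5366, -0.2758, 0.2671]
eef_rot: [0.001, 1.0, 0.025, -0.001]
wrist_force: [-0.1, 0.5, 0.2]
opening: 0.234
```

```bash
python3 - <<'E'
from bench import ctrl
from h import *
o=ctrl.get_obs(); p,Q=o["eef_pos"],q2R(o["eef_rot"]); print(w2f(p),o["wrist_force"],o["opening"])
c=ctrl.camera("wrist");cv2.imwrite("pics/w13.png",c["img"][:,:,::-1])
E
```

```text
[ 0.00059022 -0.00029785  0.26705739] [-0.08709091  0.5052668   0.20515245] 0.2343947852118497
```

View pics/w13.png

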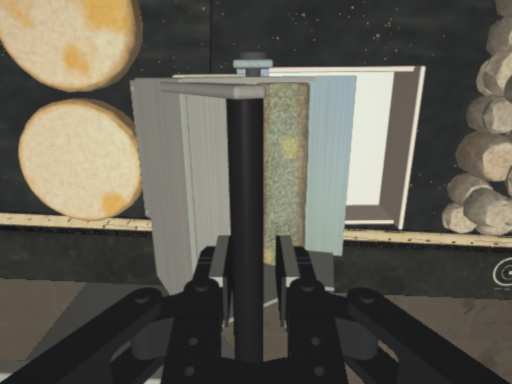

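Call:
apply_moves:
  plan:
    - {"translation":[0,0.005,0],"angular":[0,0,0],"hand":0.02}
    - {"translation":[0,0.005,0],"angular":[0,0,0],"hand":0.02}
    - {"translation":[0,0.005,0.001],"angular":[0,0,0],"hand":0.02}
    - {"translation":[0,0.005,0.001],"angular":[0,0,0],"hand":0.02}
    - {"translation":[0,0.005,0.001],"angular":[0,0,0],"hand":0.02}
    - {"translation":[0,0.005,0.001],"angular":[0,0,0],"hand":0.02}

```text
time_s: 16.32
eef_pos: [0.5382, -0.3056, 0.2631]
eef_rot: [0.001, 1.0, 0.026, -0.001]
wrist_force: [-0.2, -1.0, -0.2]
opening: 0.237
```

Call:
apply_moves:
  plan:
    - {"translation":[0,0.005,0.001],"angular":[0,0,0],"hand":0.02}
    - {"translation":[0,0.005,0.0015],"angular":[0,0,0],"hand":0.02}
    - {"translation":[0,0.005,0.0015],"angular":[0,0,0],"hand":0.02}
    - {"translation":[0,0.005,0.002],"angular":[0,0,0],"hand":0.02}
    - {"translation":[0,0.005,0.002],"angular":[0,0,0],"hand":0.02}
    - {"translation":[0,0.005,0.002],"angular":[0,0,0],"hand":0.02}

```text
time_s: 17.08
eef_pos: [0.5397, -0.3354, 0.2531]
eef_rot: [0.001, 1.0, 0.026, -0.001]
wrist_force: [-0.5, -0.0, 0.4]
opening: 0.234
```

```bash
python3 - <<'E'
from bench import ctrl
from h import *
o=ctrl.get_obs(); p,Q=o["eef_pos"],q2R(o["eef_rot"]); print(w2f(p),o["wrist_force"],o["opening"])
c=ctrl.camera("wrist");cv2.imwrite("pics/w14.png",c["img"][:,:,::-1])
E
```

```text
[ 6.02656975e-02 -2.16397099e-04  2.53068341e-01] [-0.45782871 -0.02348482  0.42615138] 0.23435118740691116
```

View pics/w14.png

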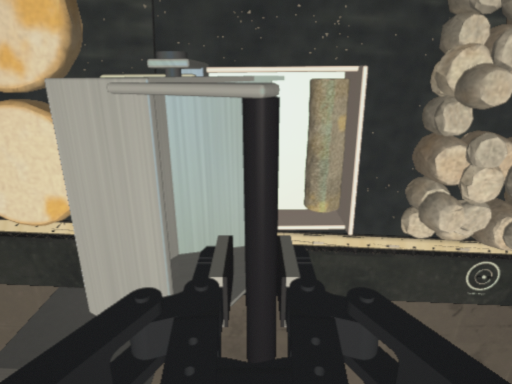

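The log is already in the tray at (325,145). I'll continue to the far stop.

Call:
apply_moves:
  plan:
    - {"translation":[0,0.005,0.002],"angular":[0,0,0],"hand":0.02}
    - {"translation":[0,0.005,0.0025],"angular":[0,0,0],"hand":0.02}
    - {"translation":[0,0.005,0.0025],"angular":[0,0,0],"hand":0.02}
    - {"translation":[0,0.004,0.0025],"angular":[0,0,0],"hand":0.02}
    - {"translation":[0,0.004,0.0025],"angular":[0,0,0],"hand":0.02}
    - {"translation":[0,0.003,0.002],"angular":[0,0,0],"hand":0.02}
    - {"translation":[0,0.002,0.001],"angular":[0,0,0],"hand":0.02}

```text
time_s: 18.0
eef_pos: [0.5411, -0.3631, 0.2382]
eef_rot: [0.001, 1.0, 0.026, -0.001]
wrist_force: [-0.3, 0.6, 0.1]
opening: 0.229
```

```bash
python3 - <<'E'
from bench import ctrl
from h import *
o=ctrl.get_obs(); p,Q=o["eef_pos"],q2R(o["eef_rot"]); print(w2f(p),o["wrist_force"],o["opening"])
c=ctrl.camera("wrist");cv2.imwrite("pics/w15.png",c["img"][:,:,::-1])
for x in [(.088,.07,.253)]: print(proj(c,f2w(x)))
E
```

```text
[ 8.80399050e-02 -2.30466747e-04  2.38162438e-01] [-0.30071163  0.60428681  0.08712767] 0.22863873009112157
[[256.68284296 103.04365999]]
```

View pics/w15.png

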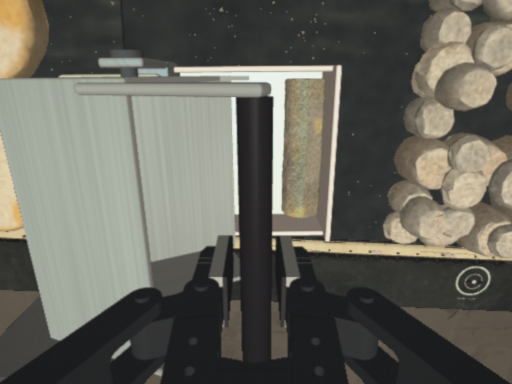

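Call:
apply_moves:
  plan:
    - {"translation":[0,0.002,0],"angular":[0,0,0],"hand":0.02}
    - {"translation":[0,0.001,0],"angular":[0,0,0],"hand":0.02}
    - {"translation":[0,0.001,0],"angular":[0,0,0],"hand":0.02}
    - {"translation":[0,0,0],"angular":[0,0,0],"hand":0.02}

```text
time_s: 18.55
eef_pos: [0.5414, -0.3669, 0.2384]
eef_rot: [0.001, 1.0, 0.026, -0.001]
wrist_force: [0.3, 1.9, 0.8]
opening: 0.234
```

```bash
python3 - <<'E'
from bench import ctrl
from h import *
o=ctrl.get_obs(); p,Q=o["eef_pos"],q2R(o["eef_rot"]); print(w2f(p),o["wrist_force"],o["opening"])
c=ctrl.camera("wrist");crop(c,180,60,180,250,2.3,"pics/w16.png")
c=ctrl.camera("side");crop(c,230,180,170,130,4.5,"pics/t16.png")
E
```

```text
[ 9.17688151e-02 -9.81168564e-05  2.38435940e-01] [0.28087943 1.94541187 0.75377958] 0.23436820792421972
```

View pics/w16.png

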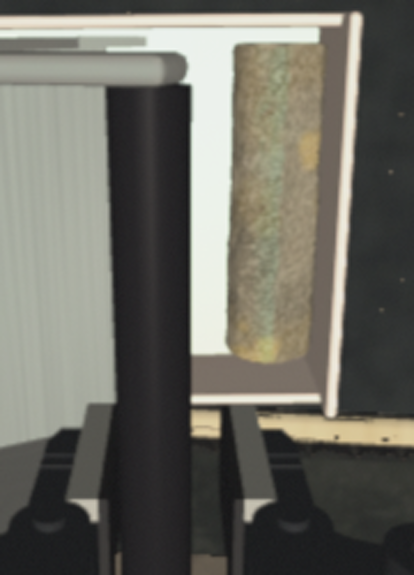

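View pics/t16.png

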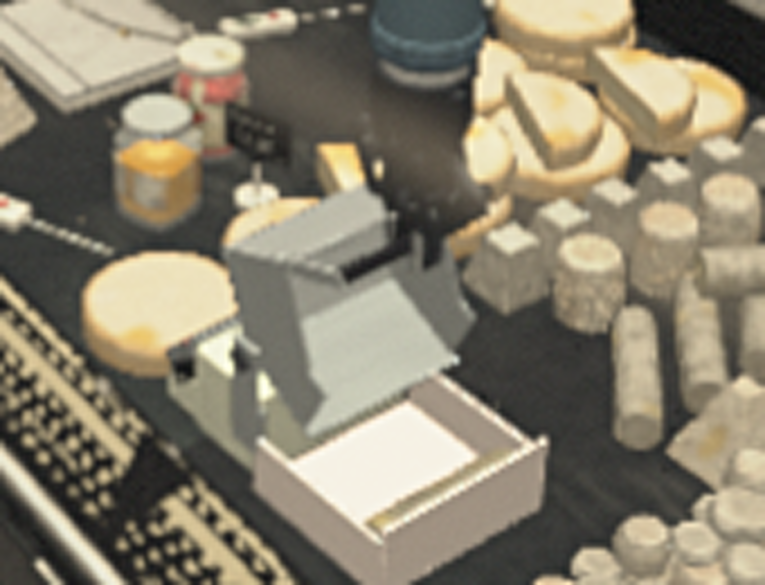

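```bash
python3 - <<'E'
import numpy as np
x=.0918;z=.2384;out=[]
while x>-.0885:
    x2=x-.005; zt=.13+np.sqrt(.1512**2-min(.0875,abs(x2))**2)-.0145; dz=round((z-zt)*2000)/2000
    out.append((round(x2,4),-.005,dz)); z-=dz; x=x2
for o in out: print(o)
E
```

```text
(0.0868, -0.005, -0.001)
(0.0818, -0.005, -0.0035)
(0.0768, -0.005, -0.003)
(0.0718, -0.005, -0.0025)
(0.0668, -0.005, -0.0025)
(0.0618, -0.005, -0.0025)
(0.0568, -0.005, -0.002)
(0.0518, -0.005, -0.002)
(0.0468, -0.005, -0.002)
(0.0418, -0.005, -0.0015)
(0.0368, -0.005, -0.0015)
(0.0318, -0.005, -0.001)
(0.0268, -0.005, -0.001)
(0.0218, -0.005, -0.0005)
(0.0168, -0.005, -0.001)
(0.0118, -0.005, -0.0005)
(0.0068, -0.005, 0.0)
(0.0018, -0.005, -0.0005)
(-0.0032, -0.005, 0.0)
(-0.0082, -0.005, 0.0005)
(-0.0132, -0.005, 0.0005)
(-0.0182, -0.005, 0.0005)
(-0.0232, -0.005, 0.0005)
(-0.0282, -0.005, 0.001)
(-0.0332, -0.005, 0.001)
(-0.0382, -0.005, 0.001)
(-0.0432, -0.005, 0.0015)
(-0.0482, -0.005, 0.0015)
(-0.0532, -0.005, 0.002)
(-0.0582, -0.005, 0.002)
(-0.0632, -0.005, 0.002)
(-0.0682, -0.005, 0.0025)
(-0.0732, -0.005, 0.0025)
(-0.0782, -0.005, 0.003)
(-0.0832, -0.005, 0.003)
(-0.0882, -0.005, 0.003)
(-0.0932, -0.005, 0.0)
```

Call:
apply_moves:
  plan:
    - {"translation":[0,-0.005,-0.001],"angular":[0,0,0],"hand":0.02}
    - {"translation":[0,-0.005,-0.0035],"angular":[0,0,0],"hand":0.02}
    - {"translation":[0,-0.005,-0.003],"angular":[0,0,0],"hand":0.02}
    - {"translation":[0,-0.005,-0.0025],"angular":[0,0,0],"hand":0.02}
    - {"translation":[0,-0.005,-0.0025],"angular":[0,0,0],"hand":0.02}
    - {"translation":[0,-0.005,-0.0025],"angular":[0,0,0],"hand":0.02}
    - {"translation":[0,-0.005,-0.002],"angular":[0,0,0],"hand":0.02}
    - {"translation":[0,-0.005,-0.002],"angular":[0,0,0],"hand":0.02}
    - {"translation":[0,-0.005,-0.002],"angular":[0,0,0],"hand":0.02}

```text
time_s: 19.77
eef_pos: [0.539, -0.3216, 0.2592]
eef_rot: [0.001, 1.0, 0.026, -0.001]
wrist_force: [0.7, -0.7, 0.9]
opening: 0.234
```

Call:
apply_moves:
  plan:
    - {"translation":[0,-0.005,-0.0015],"angular":[0,0,0],"hand":0.02}
    - {"translation":[0,-0.005,-0.0015],"angular":[0,0,0],"hand":0.02}
    - {"translation":[0,-0.005,-0.001],"angular":[0,0,0],"hand":0.02}
    - {"translation":[0,-0.005,-0.001],"angular":[0,0,0],"hand":0.02}
    - {"translation":[0,-0.004,-0.0005],"angular":[0,0,0],"hand":0.02}
    - {"translation":[0,-0.004,-0.0005],"angular":[0,0,0],"hand":0.02}
    - {"translation":[0,-0.004,-0.0005],"angular":[0,0,0],"hand":0.02}
    - {"translation":[0,-0.004,0],"angular":[0,0,0],"hand":0.02}
    - {"translation":[0,-0.004,0],"angular":[0,0,0],"hand":0.02}

```text
time_s: 20.9
eef_pos: [0.537, -0.2819, 0.2656]
eef_rot: [0.001, 1.0, 0.026, -0.001]
wrist_force: [-0.6, -0.6, -0.8]
opening: 0.236
```

Call:
apply_moves:
  plan:
    - {"translation":[0,-0.004,0],"angular":[0,0,0],"hand":0.02}
    - {"translation":[0,-0.004,0],"angular":[0,0,0],"hand":0.02}
    - {"translation":[0,-0.004,0],"angular":[0,0,0],"hand":0.02}
    - {"translation":[0,-0.004,0],"angular":[0,0,0],"hand":0.02}
    - {"translation":[0,-0.004,0.0005],"angular":[0,0,0],"hand":0.02}
    - {"translation":[0,-0.004,0.0005],"angular":[0,0,0],"hand":0.02}

```text
time_s: 21.65
eef_pos: [0.5358, -0.2579, 0.2646]
eef_rot: [0.001, 1.0, 0.026, -0.001]
wrist_force: [0.1, 1.4, -0.6]
opening: 0.234
```

```bash
python3 - <<'E'
from bench import ctrl
from h import *
o=ctrl.get_obs(); p,Q=o["eef_pos"],q2R(o["eef_rot"]); print(w2f(p),o["wrist_force"],o["opening"])
c=ctrl.camera("wrist");cv2.imwrite("pics/w17.png",c["img"][:,:,::-1])
E
```

```text
[-1.73337700e-02 -2.53250385e-04  2.64550002e-01] [ 0.06751734  1.40987518 -0.5793751 ] 0.23433304243943337
```

View pics/w17.png

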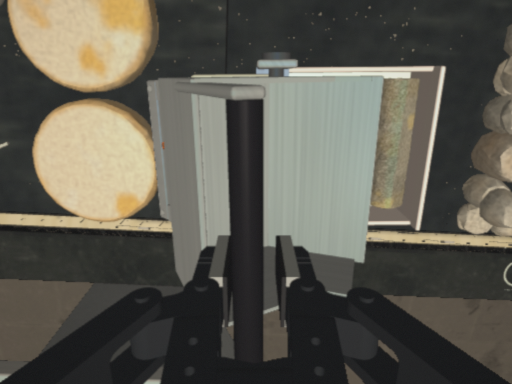

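Call:
apply_moves:
  plan:
    - {"translation":[0,-0.005,0.0005],"angular":[0,0,0],"hand":0.02}
    - {"translation":[0,-0.005,0.001],"angular":[0,0,0],"hand":0.02}
    - {"translation":[0,-0.005,0.001],"angular":[0,0,0],"hand":0.02}
    - {"translation":[0,-0.005,0.001],"angular":[0,0,0],"hand":0.02}
    - {"translation":[0,-0.005,0.0015],"angular":[0,0,0],"hand":0.02}
    - {"translation":[0,-0.005,0.0015],"angular":[0,0,0],"hand":0.02}
    - {"translation":[0,-0.005,0.002],"angular":[0,0,0],"hand":0.02}
    - {"translation":[0,-0.005,0.002],"angular":[0,0,0],"hand":0.02}

```text
time_s: 22.7
eef_pos: [0.5337, -0.2179, 0.2539]
eef_rot: [0.001, 1.0, 0.026, -0.001]
wrist_force: [-0.5, 1.8, -0.9]
opening: 0.235
```

Call:
apply_moves:
  plan:
    - {"translation":[0,-0.005,0.0025],"angular":[0,0,0],"hand":0.02}
    - {"translation":[0,-0.005,0.0025],"angular":[0,0,0],"hand":0.02}
    - {"translation":[0,-0.004,0.002],"angular":[0,0,0],"hand":0.02}
    - {"translation":[0,-0.004,0.0025],"angular":[0,0,0],"hand":0.02}
    - {"translation":[0,-0.003,0.002],"angular":[0,0,0],"hand":0.02}
    - {"translation":[0,-0.003,0.002],"angular":[0,0,0],"hand":0.02}
    - {"translation":[0,-0.003,0.002],"angular":[0,0,0],"hand":0.02}
    - {"translation":[0,-0.002,0.001],"angular":[0,0,0],"hand":0.02}

```text
time_s: 23.7
eef_pos: [0.5323, -0.1895, 0.2376]
eef_rot: [0.001, 1.0, 0.025, -0.001]
wrist_force: [-0.8, -0.7, 0.6]
opening: 0.233
```

```bash
python3 - <<'E'
from bench import ctrl
from h import *
o=ctrl.get_obs(); p,Q=o["eef_pos"],q2R(o["eef_rot"]); print(w2f(p),o["wrist_force"],o["opening"])
c=ctrl.camera("wrist");cv2.imwrite("pics/w18.png",c["img"][:,:,::-1])
for x in [(-.085,.07,.255)]: print(proj(c,f2w(x)))
E
```

```text
[-0.0858609  -0.00027578  0.23761007] [-0.82382251 -0.70211045  0.62060614] 0.2329257405908811
[[259.3041071  103.49819297]]
```

View pics/w18.png

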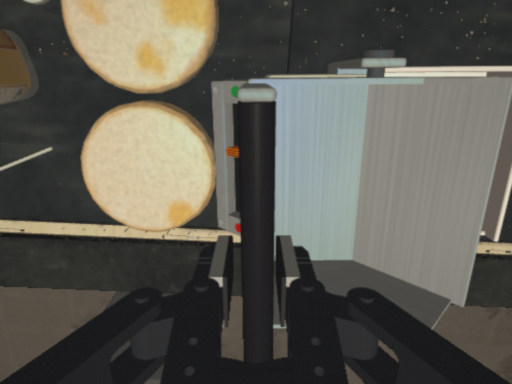

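Call:
apply_moves:
  plan:
    - {"translation":[0,0,0],"angular":[0,0,0],"hand":0.04}
    - {"translation":[0,0,0],"angular":[0,0,0],"hand":0.04}
    - {"translation":[0,0,-0.01],"angular":[0,0,0],"hand":0.04}
    - {"translation":[0,0,-0.03],"angular":[0,0,0],"hand":0.04}
    - {"translation":[0,0,-0.03],"angular":[0,0,0],"hand":0.04}
    - {"translation":[0,0,-0.03],"angular":[0,0,0],"hand":0.04}
    - {"translation":[0,0,-0.03],"angular":[0,0,0],"hand":0.04}

```text
time_s: 24.62
eef_pos: [0.5325, -0.1892, 0.3695]
eef_rot: [0.001, 1.0, 0.025, -0.001]
wrist_force: [0.0, 0.0, 0.7]
opening: 0.469
```

```bash
python3 - <<'E'
from bench import ctrl
from h import *
o=ctrl.get_obs(); p,Q=o["eef_pos"],q2R(o["eef_rot"]); print(w2f(p),o["time_s"])
c=ctrl.camera("wrist");cv2.imwrite("pics/w19.png",c["img"][:,:,::-1])
for x in [(-.085,.07,.255),(-.085,-.07,.255)]: print(proj(c,f2w(x)))
r,p,Q=rows(p,Q,f2w([-.15,0.02,.372]),Rdown(0),12);show(r)
r,p,Q=rows(p,Q,pan(.035,.12,-.001),Rpanel(),9);show(r)
r,p,Q=rows(p,Q,pan(.035,.02,-.001),Rpanel(),5);show(r)
E
```

```text
[-8.60921580e-02 -4.11138145e-05  3.69479744e-01] 24.625
[[256.47713377  88.8985707 ]]
[[256.15270628 257.55371801]]
[{"translation": [0.0017, -0.0053, -0.0002], "angular": [0.0, 0.0002, -0.1308], "hand": 0}, {"translation": [0.0023, -0.0051, -0.0002], "angular": [0.0, 0.0002, -0.1308], "hand": 0}, {"translation": [0.003, -0.0047, -0.0003], "angular": [0.0, 0.0002, -0.1308], "hand": 0}, {"translation": [0.0036, -0.0043, -0.0002], "angular": [0.0, 0.0002, -0.1308], "hand": 0}, {"translation": [0.0041, -0.0037, -0.0002], "angular": [0.0, 0.0002, -0.1308], "hand": 0}, {"translation": [0.0046, -0.0032, -0.0002], "angular": [0.0, 0.0002, -0.1308], "hand": 0}, {"translation": [0.0049, -0.0026, -0.0003], "angular": [0.0, 0.0002, -0.1308], "hand": 0}, {"translation": [0.0053, -0.0019, -0.0002], "angular": [0.0, 0.0002, -0.1308], "hand": 0}, {"translation": [0.0054, -0.0013, -0.0002], "angular": [0.0, 0.0002, -0.1308], "hand": 0}, {"translation": [0.0056, -0.0004, -0.0002], "angular": [0.0, 0.0002, -0.1308], "hand": 0}, {"translation": [0.0056, 0.0002, -0.0002], "angular": [0.0, 0.0002, -0.13
[... 588 characters left out ...]
, "angular": [-0.0, -0.0775, -0.0], "hand": 0}, {"translation": [0.0134, 0.0017, 0.0192], "angular": [-0.0, -0.0775, -0.0], "hand": 0}, {"translation": [0.0148, 0.0017, 0.0181], "angular": [-0.0, -0.0775, -0.0], "hand": 0}, {"translation": [0.0162, 0.0016, 0.017], "angular": [-0.0, -0.0775, -0.0], "hand": 0}]
[{"translation": [0.0, 0.0, 0.02], "angular": [-0.0, -0.0, -0.0], "hand": 0}, {"translation": [0.0, 0.0, 0.02], "angular": [-0.0, -0.0, -0.0], "hand": 0}, {"translation": [0.0, 0.0, 0.02], "angular": [-0.0, -0.0, -0.0], "hand": 0}, {"translation": [0.0, 0.0001, 0.02], "angular": [-0.0, -0.0, -0.0], "hand": 0}, {"translation": [0.0, -0.0, 0.02], "angular": [-0.0, -0.0, -0.0], "hand": 0}]
```

View pics/w19.png

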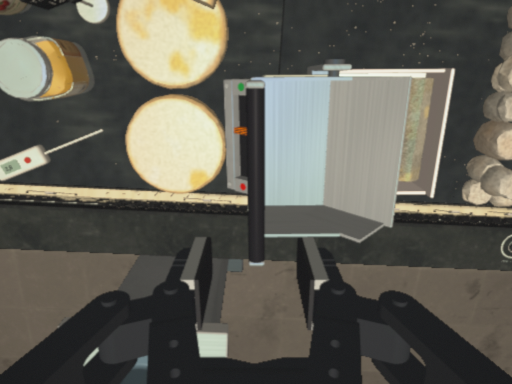

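The skip is upright: the bar is at column 256 as in w10, the skip is empty and the log is in the tray. Going back to the panel.

Call:
apply_moves:
  plan:
    - {"translation":[0.002,-0.005,0],"angular":[0,0,-0.131],"hand":0}
    - {"translation":[0.0025,-0.005,0],"angular":[0,0,-0.131],"hand":0}
    - {"translation":[0.003,-0.0047,0],"angular":[0,0,-0.131],"hand":0}
    - {"translation":[0.0036,-0.0043,0],"angular":[0,0,-0.131],"hand":0}
    - {"translation":[0.004,-0.0037,0],"angular":[0,0,-0.131],"hand":0}
    - {"translation":[0.0046,-0.0032,0],"angular":[0,0,-0.131],"hand":0}
    - {"translation":[0.005,-0.0026,0],"angular":[0,0,-0.131],"hand":0}
    - {"translation":[0.0053,-0.002,0],"angular":[0,0,-0.131],"hand":0}
    - {"translation":[0.0054,-0.0013,0],"angular":[0,0,-0.131],"hand":0}
    - {"translation":[0.0056,-0.0004,0],"angular":[0,0,-0.131],"hand":0}

```text
time_s: 25.92
eef_pos: [0.5471, -0.1353, 0.368]
eef_rot: [0.0, 0.776, 0.631, -0.001]
wrist_force: [0.7, 0.4, 1.1]
opening: -0.002
```

Call:
apply_moves:
  plan:
    - {"translation":[0.0056,0,0],"angular":[0,0,-0.131],"hand":0}
    - {"translation":[0.0056,0.001,0],"angular":[0,0,-0.13],"hand":0}

```text
time_s: 26.18
eef_pos: [0.5497, -0.1243, 0.3679]
eef_rot: [0.0, 0.687, 0.726, -0.001]
wrist_force: [-0.0, 0.6, -0.3]
opening: 0.0
```

Call:
apply_moves:
  plan:
    - {"translation":[0.0033,0.0017,0.023],"angular":[0,-0.0775,0],"hand":0}
    - {"translation":[0.0052,0.0017,0.0228],"angular":[0,-0.0775,0],"hand":0}
    - {"translation":[0.0068,0.0017,0.0224],"angular":[0,-0.0775,0],"hand":0}
    - {"translation":[0.0086,0.0017,0.0218],"angular":[0,-0.0775,0],"hand":0}
    - {"translation":[0.0103,0.0017,0.021],"angular":[0,-0.0775,0],"hand":0}
    - {"translation":[0.0118,0.0017,0.02],"angular":[0,-0.0775,0],"hand":0}
    - {"translation":[0.0134,0.0017,0.019],"angular":[0,-0.0775,0],"hand":0}
    - {"translation":[0.0148,0.0017,0.018],"angular":[0,-0.0775,0],"hand":0}
    - {"translation":[0.016,0.0017,0.017],"angular":[0,-0.0775,0],"hand":0}

```text
time_s: 27.3
eef_pos: [0.5634, -0.0937, 0.1596]
eef_rot: [0.249, 0.647, 0.681, -0.237]
wrist_force: [0.5, -0.3, 0.3]
opening: -0.002
```

```bash
python3 - <<'E'
from bench import ctrl
from h import *
o=ctrl.get_obs(); p,Q=o["eef_pos"],q2R(o["eef_rot"]); print(topan(p),o["time_s"],o["q"],(Rpanel().T@Q).round(3).tolist())
c=ctrl.camera("wrist");cv2.imwrite("pics/w20.png",c["img"][:,:,::-1])
for s in (-1,1):
  for t in (-1,1): print(proj(c,pan(s*.056,0,t*.016)))
r,p,Q=rows(p,Q,pan(.035,.006,-.001),Rpanel(),7);show(r)
E
```

```text
[ 0.03560033  0.11724883 -0.00335672] 27.3 [-0.01079124  0.33301488  1.74410372 -0.78183007  1.1535216   0.30107772] [[1.0, 0.001, -0.003], [-0.001, 1.0, 0.001], [0.003, -0.001, 1.0]]
[[139.81372027 165.43110073]]
[[143.93019654 202.87096098]]
[[280.29885887 165.55116625]]
[[279.31273385 202.99743365]]
[{"translation": [-0.0003, -0.0001, 0.0159], "angular": [0.0001, 0.0005, 0.0002], "hand": 0}, {"translation": [-0.0003, -0.0001, 0.0159], "angular": [0.0001, 0.0005, 0.0002], "hand": 0}, {"translation": [-0.0003, -0.0001, 0.0159], "angular": [0.0001, 0.0005, 0.0002], "hand": 0}, {"translation": [-0.0003, -0.0001, 0.0159], "angular": [0.0001, 0.0005, 0.0002], "hand": 0}, {"translation": [-0.0003, -0.0001, 0.0159], "angular": [0.0001, 0.0005, 0.0002], "hand": 0}, {"translation": [-0.0003, -0.0, 0.0158], "angular": [0.0001, 0.0005, 0.0002], "hand": 0}, {"translation": [-0.0004, -0.0001, 0.0159], "angular": [0.0001, 0.0005, 0.0002], "hand": 0}]
```

View pics/w20.png

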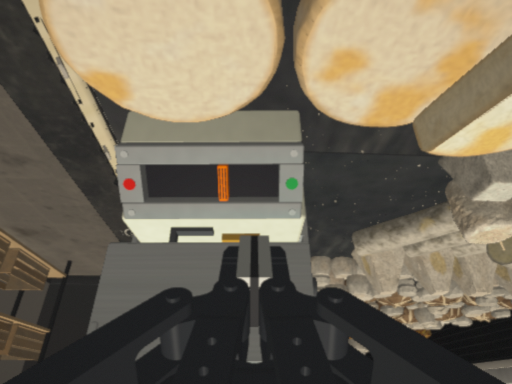

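Call:
apply_moves:
  plan:
    - {"translation":[-0.0003,0,0.016],"angular":[0,0,0],"hand":0}
    - {"translation":[-0.0003,0,0.016],"angular":[0,0,0],"hand":0}
    - {"translation":[-0.0003,0,0.016],"angular":[0,0,0],"hand":0}
    - {"translation":[-0.0003,0,0.016],"angular":[0,0,0],"hand":0}
    - {"translation":[-0.0003,0,0.016],"angular":[0,0,0],"hand":0}
    - {"translation":[-0.0003,0,0.016],"angular":[0,0.001,0],"hand":0}
    - {"translation":[-0.0004,0,0.014],"angular":[0,0.001,0],"hand":0}
    - {"translation":[0,0,0],"angular":[0,0,0],"hand":0}

```text
time_s: 28.35
eef_pos: [0.5655, -0.1669, 0.0755]
eef_rot: [0.246, 0.647, 0.682, -0.237]
wrist_force: [0.3, 0.2, 0.7]
opening: -0.005
```

```bash
python3 - <<'E'
from bench import ctrl
from h import *
o=ctrl.get_obs(); p,Q=o["eef_pos"],q2R(o["eef_rot"]); print(topan(p),o["wrist_force"])
c=ctrl.camera("wrist");crop(c,120,80,270,200,2.9,"pics/w21.png")
E
```

```text
[ 0.03400607  0.00572883 -0.00134316] [0.26817584 0.16773159 0.74837429]
```

View pics/w21.png

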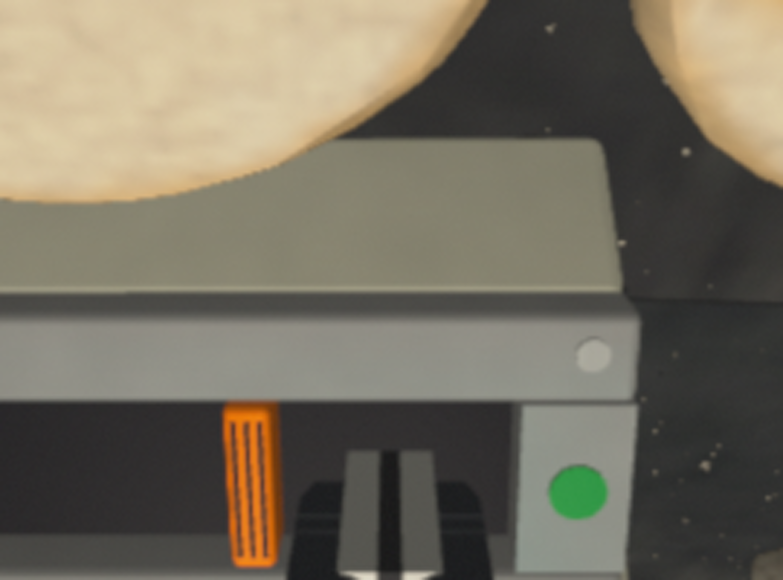

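Call:
apply_moves:
  plan:
    - {"translation":[0,0.001,0.003],"angular":[0,0,0],"hand":0}
    - {"translation":[0,0,0.004],"angular":[0,0,0],"hand":0}
    - {"translation":[0,0,0.004],"angular":[0,0,0],"hand":0}
    - {"translation":[0,0,0.004],"angular":[0,0,0],"hand":0}
    - {"translation":[0,0,0],"angular":[0,0,0],"hand":0}

```text
time_s: 29.02
eef_pos: [0.5675, -0.176, 0.0648]
eef_rot: [0.247, 0.647, 0.682, -0.236]
wrist_force: [-0.1, -1.3, 0.5]
opening: 0.002
```

Call:
apply_moves:
  plan:
    - {"translation":[0,-0.002,0],"angular":[0,0,0],"hand":0}
    - {"translation":[0,-0.002,0],"angular":[0,0,0],"hand":0}
    - {"translation":[0,-0.002,0],"angular":[0,0,0],"hand":0}
    - {"translation":[0,-0.002,0],"angular":[0,0,0],"hand":0}
    - {"translation":[0,-0.002,0],"angular":[0,0,0],"hand":0}

```text
time_s: 29.65
eef_pos: [0.5578, -0.1764, 0.0653]
eef_rot: [0.247, 0.647, 0.682, -0.236]
wrist_force: [3.0, -0.1, -0.7]
opening: -0.001
```

```bash
python3 - <<'E'
from bench import ctrl
from h import *
o=ctrl.get_obs(); p,Q=o["eef_pos"],q2R(o["eef_rot"]); print(topan(p),o["wrist_force"])
c=ctrl.camera("wrist");crop(c,120,80,270,200,2.9,"pics/w22.png")
E
```

```text
[ 0.02581468 -0.00792917 -0.00100266] [ 3.036311   -0.14880863 -0.73530586]
```

View pics/w22.png

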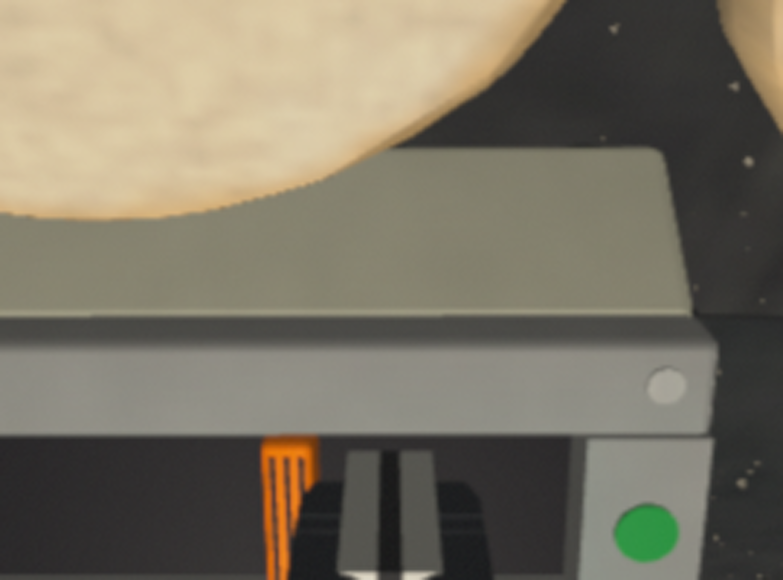

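Call:
apply_moves:
  plan:
    - {"translation":[0,-0.002,0],"angular":[0,0,0],"hand":0}
    - {"translation":[0,-0.002,0],"angular":[0,0,0],"hand":0}
    - {"translation":[0,-0.002,0],"angular":[0,0,0],"hand":0}
    - {"translation":[0,-0.002,0],"angular":[0,0,0],"hand":0}

```text
time_s: 30.2
eef_pos: [0.5499, -0.1768, 0.0654]
eef_rot: [0.247, 0.647, 0.682, -0.236]
wrist_force: [3.3, 0.3, 0.1]
opening: -0.003
```

Call:
apply_moves:
  plan:
    - {"translation":[0,-0.002,0],"angular":[0,0,0],"hand":0}
    - {"translation":[0,-0.002,0],"angular":[0,0,0],"hand":0}
    - {"translation":[0,-0.002,0],"angular":[0,0,0],"hand":0}

```text
time_s: 30.58
eef_pos: [0.5438, -0.1771, 0.0654]
eef_rot: [0.247, 0.647, 0.682, -0.236]
wrist_force: [3.1, 0.2, 0.3]
opening: 0.001
```

Call:
apply_moves:
  plan:
    - {"translation":[0,-0.0015,0],"angular":[0,0,0],"hand":0}
    - {"translation":[0,-0.0015,0],"angular":[0,0,0],"hand":0}
    - {"translation":[0,0,0],"angular":[0,0,0],"hand":0}

```text
time_s: 30.95
eef_pos: [0.5406, -0.1773, 0.0653]
eef_rot: [0.247, 0.647, 0.682, -0.236]
wrist_force: [2.4, -0.9, 1.2]
opening: 0.002
```

```bash
python3 - <<'E'
from bench import ctrl
from h import *
o=ctrl.get_obs(); p,Q=o["eef_pos"],q2R(o["eef_rot"]); print(topan(p),o["wrist_force"])
E
```

```text
[ 0.0086284  -0.00798144 -0.00092222] [ 2.41516323 -0.88309104  1.20261127]
```

Expected end at y ≈ 0.0058, so about 2.8 mm more in small steps.

Call:
apply_moves:
  plan:
    - {"translation":[0,-0.001,0],"angular":[0,0,0],"hand":0}
    - {"translation":[0,-0.001,0],"angular":[0,0,0],"hand":0}
    - {"translation":[0,0,0],"angular":[0,0,0],"hand":0}

```text
time_s: 31.32
eef_pos: [0.5387, -0.1774, 0.0653]
eef_rot: [0.247, 0.647, 0.682, -0.236]
wrist_force: [2.7, -0.7, 1.5]
opening: 0.002
```

Call:
apply_moves:
  plan:
    - {"translation":[0,-0.0006,0],"angular":[0,0,0],"hand":0}
    - {"translation":[0,0,0],"angular":[0,0,0],"hand":0}

```text
time_s: 31.58
eef_pos: [0.5382, -0.1774, 0.0653]
eef_rot: [0.247, 0.647, 0.682, -0.236]
wrist_force: [3.0, -0.1, 1.1]
opening: -0.002
```

Call:
apply_moves:
  plan:
    - {"translation":[0,-0.0006,0],"angular":[0,0,0],"hand":0}
    - {"translation":[0,0,0],"angular":[0,0,0],"hand":0}

```text
time_s: 31.82
eef_pos: [0.5378, -0.1774, 0.0653]
eef_rot: [0.247, 0.647, 0.682, -0.236]
wrist_force: [3.6, -0.7, 0.4]
opening: -0.002
```

Call:
apply_moves:
  plan:
    - {"translation":[0,-0.0005,0],"angular":[0,0,0],"hand":0}
    - {"translation":[0,0,0],"angular":[0,0,0],"hand":0}

```text
time_s: 32.08
eef_pos: [0.5377, -0.1774, 0.0654]
eef_rot: [0.247, 0.647, 0.682, -0.236]
wrist_force: [4.5, -0.8, 0.3]
opening: 0.001
```

Call:
apply_moves:
  plan:
    - {"translation":[0,-0.0005,0],"angular":[0,0,0],"hand":0}
    - {"translation":[0,0,0],"angular":[0,0,0],"hand":0}

```text
time_s: 32.33
eef_pos: [0.5375, -0.1774, 0.0655]
eef_rot: [0.247, 0.647, 0.682, -0.235]
wrist_force: [6.4, -1.2, -1.0]
opening: -0.001
```

```bash
python3 - <<'E'
from bench import ctrl
from h import *
o=ctrl.get_obs(); p,Q=o["eef_pos"],q2R(o["eef_rot"]); print(topan(p),o["wrist_force"])
c=ctrl.camera("wrist");crop(c,50,80,270,200,2.9,"pics/w23.png")
for y in(-.056,-.014,-.006): print(y,(proj(c,pan(y,0,-.016))[0]-[50,80])*2.9)
E
```

```text
[ 0.00554078 -0.00778506 -0.00088467] [ 6.37116993 -1.1634277  -1.03503066]
-0.056 [191.492283   443.57564422]
-0.014 [466.78944083 444.02028002]
-0.006 [519.23784645 444.1017272 ]
```

View pics/w23.png

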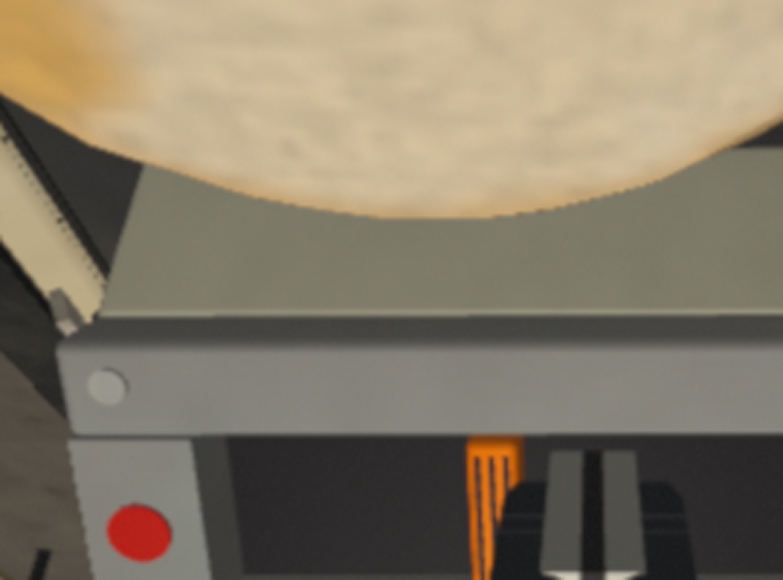

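The rib is at its red-side stop: its left edge is at column 467 (predicted 466.8) and the force rose to 6 N with no further motion. Backing off and retreating.

Call:
apply_moves:
  plan:
    - {"translation":[0,0.004,0],"angular":[0,0,0],"hand":0}
    - {"translation":[0,0,-0.01],"angular":[0,0,0],"hand":0}
    - {"translation":[0,0,-0.03],"angular":[0,0,0],"hand":0}
    - {"translation":[0,0,-0.03],"angular":[0,0,0],"hand":0}
    - {"translation":[0,0,-0.03],"angular":[0,0,0],"hand":0}
    - {"translation":[0,0,-0.03],"angular":[0,0,0],"hand":0}

```text
time_s: 33.12
eef_pos: [0.5356, -0.0928, 0.1656]
eef_rot: [0.246, 0.647, 0.682, -0.236]
wrist_force: [-0.7, -0.5, -0.4]
opening: 0.002
```

Call:
apply_moves:
  plan:
    - {"translation":[-0.0195,0,-0.017],"angular":[0,0.087,0],"hand":0}
    - {"translation":[-0.018,0,-0.019],"angular":[0,0.087,0],"hand":0}
    - {"translation":[-0.016,0,-0.02],"angular":[0,0.087,0],"hand":0}
    - {"translation":[-0.014,0,-0.022],"angular":[0,0.087,0],"hand":0}
    - {"translation":[-0.012,0,-0.023],"angular":[0,0.087,0],"hand":0}
    - {"translation":[-0.01,0,-0.024],"angular":[0,0.087,0],"hand":0}
    - {"translation":[-0.008,0,-0.025],"angular":[0,0.087,0],"hand":0}
    - {"translation":[-0.006,0,-0.025],"angular":[0,0.089,0],"hand":0}
    - {"translation":[0,0,0],"angular":[0,0,0],"hand":0}

```text
time_s: 34.25
eef_pos: [0.5389, -0.1243, 0.3724]
eef_rot: [0.0, 0.689, 0.724, -0.0]
wrist_force: [0.3, 0.2, -0.1]
opening: 0.001
```

```bash
python3 - <<'E'
from bench import ctrl
from h import *
c=ctrl.camera("wrist");cv2.imwrite("pics/w24.png",c["img"][:,:,::-1])
c2=ctrl.camera("side");cv2.imwrite("pics/t24.png",cv2.resize(c2["img"][60:330,150:,::-1],None,fx=2,fy=2))
print((proj(c,f2w([-.085,.07,.255])),proj(c,pan(-.01,0,0)),proj(c,pan(.056,0,0)),proj(c,pan(-.056,0,0))))
E
```

```text
(array([[324.34938948, 252.93361998]]), array([[240.16647483, 174.82020029]]), array([[288.38334832, 174.72995872]]), array([[206.56949371, 174.88342961]]))
```

View pics/w24.png

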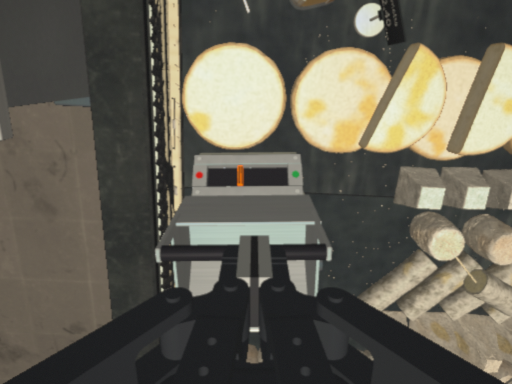

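View pics/t24.png

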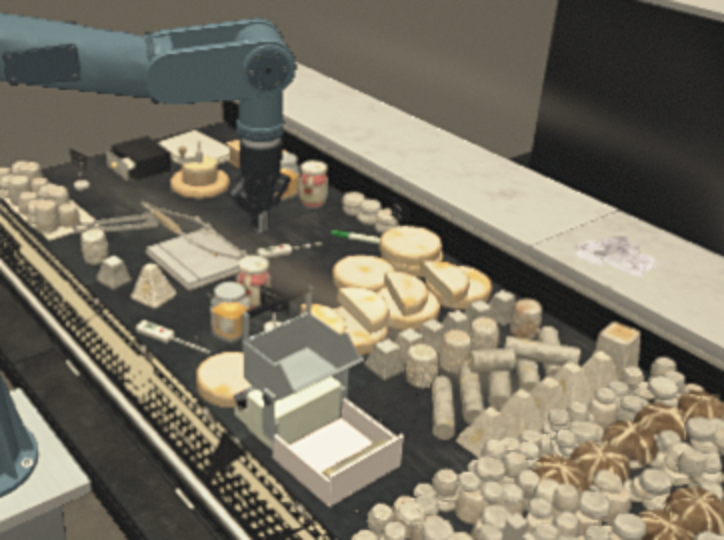

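The rib is at column 240, as predicted for locked. The skip is upright with its bar at row 253, the log is in the tray, the bystanders stand where they were, and the arm is clear. Handing in.

```bash
python3 -c "
from bench import ctrl
print(ctrl.hand_in())"
```

```text
the job is handed in; nothing more can be done
None
```

The job is done and handed in at about 34 s of the 72 s allowed.

- **Unlock:** I slid the lock rib to the green-side stop with closed fingertips. The sliding force was about 3 N and rose to 5 N at the stop.
- **Tip:** I held the bar loosely between the fingers and swung the skip to its far stop. The cheese log rolled into the tray untouched.
- **Return:** I brought the skip back upright the same way, held the whole time, so it did not fall.
- **Relock:** I slid the rib back to the red-side stop, where the force rose to 6 N with no more motion.

**Last checks:** The images show the rib within a pixel of its expected locked position and the bar at its upright position. The log is lying in the tray, and no bystander appeared moved (judged by eye, not measured). The arm is clear with almost no force on the wrist.

No check failed. My first estimate of the feeder's position, from the two fixed cameras, put it about 5 mm too low. The wrist camera put that within 1 mm of the counter and shifted the feeder a few millimetres sideways, so I used the wrist measurement.

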